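# Hang the lift-off door on the gas forge and swing it shut

### The arm

A 7-joint arm with a two-finger parallel gripper is mounted at the origin on the work surface. World frame = base frame: x ahead of the robot, y to its left, z up, the work surface at z = 0. Lengths are in mm, angles in rad, forces in N, time in s.
With the tool pointing down it reaches from about 400 to 875 mm from the base axis. Payload 4.4 kg.
Tool frame: the origin (TCP) lies between the finger pads; the fingertips stand 11 mm ahead of it and the grasp point (between the pads) lies 8 mm behind it; y points along the fingers, x is the direction in which the jaws open and shut, and the axes are right-handed (so a half turn about y gives the same grasp; the last joint's range is limited). The gripper opens to 85 mm and grips with 20 to 120 N. Pads are 22 mm wide; open, the fingers measure 114 mm over their backs; the gripper's body (76 mm by 85 mm) begins 54 mm behind the grasp point. The pads swing forward as they close: fully open they stand 13 mm farther back than shut.
Start: joints at [-1.267, 0.628, 0.038, 1.517, -0.027, 0.996, -0.02], TCP at [234.907, 606.083, 242.313] pointing down, gripper open.
Joint ranges: [-3.06, 3.06], [-0.37, 2.12], [-1.25, 1.32], [0.18, 2.47], [-1.1, 4.24], [0.23, 1.98], [-2.94, 2.94]. Speed limits (rad/s): [2.57, 2.57, 3.14, 3.14, 3.14, 3.14, 3.14].

### API

Orientations are given as [roll, pitch, yaw] about the fixed x, y, z axes, in that order (R = Rz(yaw) Ry(pitch) Rx(roll)).
In Python, from cell import * gives the robot as it stands.
- The arm moves only by the shell command python3 -m jog 'ROWS'. ROWS is JSON, a list of rows, each an object of numbers: "x", "y", "z": the shift along the tool's x, y, z in mm; "ax", "ay", "az": the turn, a rotation vector about the tool's x, y, z in rad; "grip": the finger opening in mm, from 0 to 85.4. In form: [{"x": .., "y": .., "z": .., "ax": .., "ay": .., "az": .., "grip": ..}, ...]. A call has 1 to 5 rows; each row is the pose to reach, as a shift and turn from the pose commanded when the call began, along the tool's axes at that moment; what a row does not reach only later rows make up. A row lasts 1/10 s, in which the tool goes at most 50 mm and 8.59 degrees, less where a joint would pass 70% of its speed; a pose out of reach is approached as far as the arm can. A call with a gripper value outside its range is refused whole. The fingers move at their own pace and stop on an object; the grip force is fixed at half the most. Time passes only in rows, so rows that repeat a pose let the fingers close. It gives the time, the measured TCP pose, the force and the opening at its end, in the units of the state.
- read_state(): the state, without advancing time (a new reading comes with each control period).
- get_image(name): name is "scene" or "side" or "wrist"; returns a dict with "color" (384x512x3 uint8, red, green, blue), "vfov" (degrees; the focal length in pixels is half the picture's height over the tangent of half this angle, whatever the lens; pixels are square), "cx", "cy" (the principal point, pixels), "camera_from_world" (4x4, takes a point from world to camera coordinates). Camera axes: x right, y down, z forward; pixel columns grow to the right and rows downward; lengths in mm; the calibration is good to about 2 mm. The wrist camera is an equidistant fisheye: a pixel r from the principal point sees the ray r / f radians off the axis. A picture is of the moment at which its call begins. There is no depth.
- finish_job(): hands the job in, once; it reports no verdict.
The state is a dict: "clock": time; "qpos": joint angles; "qd": joint speeds; "tau": joint torques, N m; "eef_pos": TCP position; "tool_rot": TCP orientation; "force": force on the tool from outside, world axes, zero at the start; "torque": the same for the moment, N m; "width": finger opening in mm.
Only numpy, scipy, OpenCV 4.12 (cv2) and the standard library are available. Lean on these libraries where they do the work, as an engineer would, in place of code of your own. Each camera call takes 0.05 s, during which the arm holds its last target.

### The job

The forge's lift-off door is standing on the firebricks: hang it back on the forge with both hinge knuckles fully down on their two pins, then swing it shut flat against the mouth and let go. The knuckles are only tack-welded and the lining is brittle, so feel for the pins and do not force, drop or slam it, and leave the other things on the bench where they lie.

Things in the scene. Friction and masses are not known exactly. Their poses are not given: they have to be found in the camera images.
- forge: box-shaped gas forge, fixed: grey shell 280 deep (x) x 310 wide (y), top 208 mm above the bench; burner on top to 350 high, 60 mm behind the middle. Origin: centre of its underside on the bench; z up; -x points out of the mouth, the flat front plate lies at x = -140 mm. A hinge strip with two upright pins is bolted to the plate on the -y side of the mouth
- pin_mark_low (a point): drawing position of the lower pin: pin axis at seat level, 75 mm above the bench, at (-159,-89,75) mm in the forge's frame and turned like it. Both pins sit on one strip bolted tight in horizontal slots (rigid in use): as last set, the true pins stand up to 8.5 mm from their marks along the forge's y, either way, both alike; x and z as marked
- pin_mark_high (a point): the same for the upper pin, 86 mm higher: (-159,-89,161) mm in the forge's frame. Each pin: 10 mm diameter, 22 mm tall above its seat, sawn off flat, with only the sharp edge broken (0.5 mm), so a knuckle more than about 1.5 mm off rests on the tip. The seat is the top of a bracket, 8 mm thick, round end of 12 mm radius about the pin, reaching back to the front plate
- mouth (a point): centre of the square 100 x 100 mm mouth, in the plane of the front plate, 130 mm above the bench; turned like the forge. A lip 15 mm wide round the mouth (130 x 130 mm outside) stands 3 mm proud of the plate: the door closes on it
- door_center (a point): centre (half-way up and through) of the loose door's pan: dark steel, 28 thick (x) x 150 wide (y) x 150 high (z), white lining flush in its back (+x) face; z up, -x is the front. 0.43 to 0.75 kg, centre of mass within 8 mm of here. Stands upright on its lower edge on the brick bed (top 64 mm above the bench). Knuckles on its -y edge, lifting bow on top
- bow (a point): centre of the door's lifting bow: flat steel bar bent to an upside-down U standing on the middle of the top edge, 50 mm wide over its two upright legs (along the door's y), 25 deep (x), 50 high; this point is 25 mm above the pan's top edge and 100 mm above the door's centre. Room for a finger outside each leg
- knuckle_low (a point): on the axis of the lower knuckle at its bottom face: (0,-89,-55) mm from the door's centre in the door's frame. Each knuckle is a rigid tube, outside 26, bore 12.5 mm, 24 long, axis along the door's z. Seated, its bottom face lies on the pin's seat
- knuckle_high (a point): on the axis of the upper knuckle at its bottom face: (0,-89,31) mm from the door's centre in the door's frame
- door: the same door; origin: centre of its underside. U handle: vertical 10 mm bar, 44 mm in front of the middle plane at y = +52 mm, 30 mm below to 30 above the centre. Hung, its underside is 55 and its top 205 mm above the bench; it turns freely on the pins, opening counter-clockwise seen from above to 90 degrees and beyond, and stays where left. Shut, its axes are the forge's, its back 2 mm off the lip
- brick_bed: three soft firebricks side by side, 229 x 343 mm, 64 high, on which the door stands; fixed; origin at the centre of the underside
- clamp_big: G-clamp lying on the bench, about 62 x 125 mm, 23 high; leave alone
- clamp_small: small G-clamp lying on the brick bed, about 34 x 65 mm, 15 high; leave alone
- hammer: hammer lying on the bench between the bricks and the forge, about 30 mm high; leave alone
- wire_brush: wire brush with a wooden back, 250 mm long, 34 high; leave alone
- torch: brass brazing torch lying on the bench, 300 mm long, 24 high; leave alone
- flux_jar: white flux jar with a steel cap, 64 mm in diameter, 70 high; leave alone
- brick_half: half of a thin firebrick, 114 x 110 x 32 mm, lying on the bench; leave alone

How it is judged:
By the outcome, as a careful person would: the job done as asked, in the order asked, and still so for the second after the job is handed in, with the robot touching nothing.
It also fails if it takes over 72 s, if anything falls off the work surface, if the arm or the gripper's body presses on something with over 40 N, if the wrist force passes 120 N, or if a joint passes its speed limit or range.

## Working session

There is one attempt and no reset: what is moved stays moved. The work goes in short steps, Python scripts to look and compute and a shell command to move; the robot and the scene stay as the last step left them, time stands still between calls to the robot, and variables do not carry over. Pictures are saved under pics/ and viewed, and the job is handed in when it is done.

```bash
ls; mkdir -p pics; python3 - <<'E'
from cell import *
import cv2
s=read_state();print(s)
for n in ["scene","side","wrist"]:
    d=get_image(n);cv2.imwrite(f"pics/a_{n}.png",d["color"][:,:,::-1]);print(n,d["vfov"],d["cx"],d["cy"],d["camera_from_world"].round(3).tolist() if hasattr(d["camera_from_world"],'round') else d["camera_from_world"])
E
```

```text
pics
{'clock': 0.0, 'qpos': array([-1.26681976,  0.62937303,  0.03846512,  1.51836479, -0.02701657,
        0.99625768, -0.02000162]), 'qd': array([-0.00237069, -0.00166389,  0.00107261, -0.00040268, -0.0009089 ,
        0.00081747,  0.00117641]), 'tau': array([ 5.89971605e-04, -5.63409805e+01,  1.22685079e+00, -1.93442631e+01,
        1.11473768e-02,  1.06228862e-02, -3.82620826e-06]), 'eef_pos': array([234.6816696 , 605.52143587, 241.37305757]), 'tool_rot': array([-1.57082205,  0.00188401,  1.20099043]), 'force': array([-0.13378382, -0.66537303,  0.59507078]), 'torque': array([ 0.00091386, -0.01273603, -0.03265051]), 'width': 85.23846173943531}
scene 51.274174492412214 259.22581589417535 200.5117486043773 [[0.812, 0.583, 0.018, -401.64], [0.407, -0.545, -0.733, -163.651], [-0.417, 0.603, -0.68, 1609.478], [0.0, 0.0, 0.0, 1.0]]
side 48.85598620492508 254.76307379822322 194.0988323104533 [[0.998, -0.068, -0.006, -549.89], [-0.056, -0.769, -0.637, 69.48], [0.038, 0.636, -0.771, 1625.837], [0.0, 0.0, 0.0, 1.0]]
wrist 65.70646984690485 257.0033759814143 198.77102007529896 [[0.362, 0.932, -0.002, -648.633], [0.892, -0.345, 0.293, -36.972], [0.273, -0.108, -0.956, 380.494], [0.0, 0.0, 0.0, 1.0]]
```

View pics/a_scene.png

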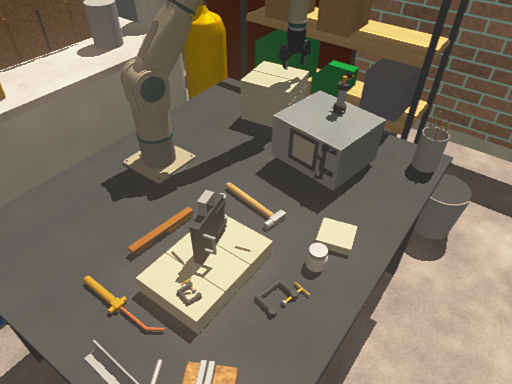

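View pics/a_side.png

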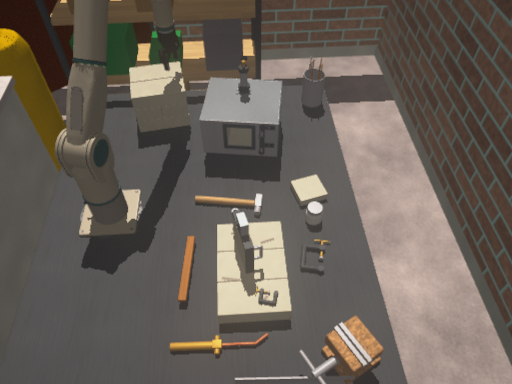

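View pics/a_wrist.png

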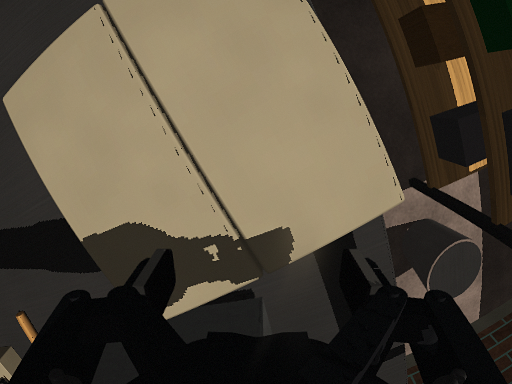

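```bash
python3 - <<'E'
import cv2
def crop(f,x0,y0,x1,y1,o,k):
    im=cv2.imread(f)[y0:y1,x0:x1];cv2.imwrite(o,cv2.resize(im,None,fx=k,fy=k,interpolation=cv2.INTER_CUBIC))
crop("pics/a_scene.png",260,80,395,195,"pics/b1.png",5.5)
crop("pics/a_scene.png",130,180,280,300,"pics/b2.png",5)
crop("pics/a_side.png",195,50,295,165,"pics/b3.png",5)
crop("pics/a_side.png",205,195,305,315,"pics/b4.png",5)
E
```

```text
(no output)
```

View pics/b1.png

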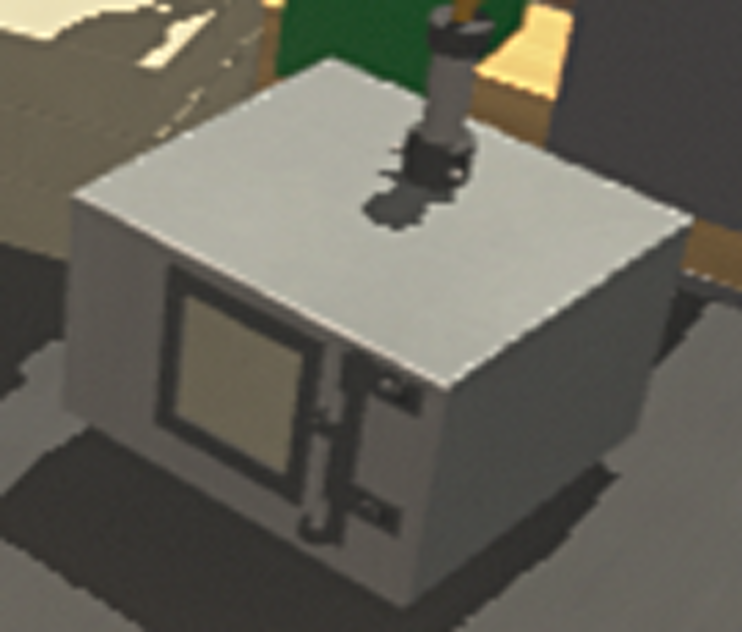

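View pics/b2.png

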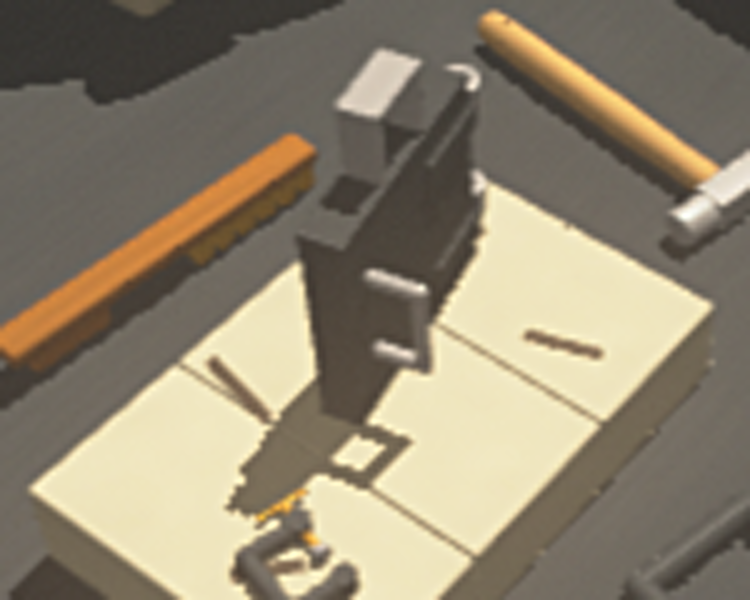

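View pics/b3.png

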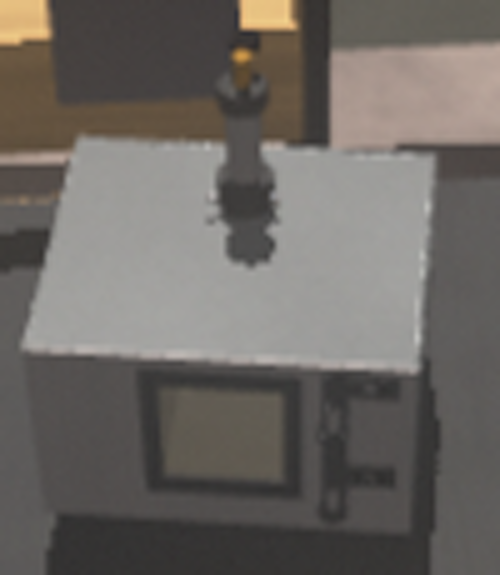

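View pics/b4.png

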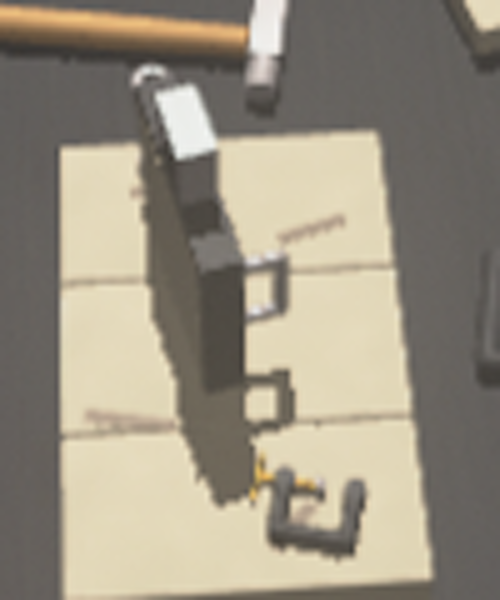

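```bash
cat > h.py <<'E'
import numpy as np, cv2
from cell import *
from scipy.optimize import least_squares
from scipy.spatial.transform import Rotation as R
def cam(d):
    f=384/2/np.tan(np.radians(d["vfov"])/2); return f,d["cx"],d["cy"],np.array(d["camera_from_world"])
def proj(c,P):
    P=np.atleast_2d(P).astype(float); f,cx,cy,T=c
    q=P@T[:3,:3].T+T[:3,3]; return np.c_[cx+f*q[:,0]/q[:,2],cy+f*q[:,1]/q[:,2]]
def projw(c,P):
    P=np.atleast_2d(P).astype(float); f,cx,cy,T=c
    q=P@T[:3,:3].T+T[:3,3]; rr=np.hypot(q[:,0],q[:,1]); th=np.arctan2(rr,q[:,2]); return np.c_[cx+f*th*q[:,0]/rr,cy+f*th*q[:,1]/rr]
def w(pose,P,z0=0):
    P=np.atleast_2d(P).astype(float); c,s=np.cos(pose[2]),np.sin(pose[2])
    return np.c_[pose[0]+c*P[:,0]-s*P[:,1],pose[1]+s*P[:,0]+c*P[:,1],P[:,2]+z0]
def uv(p,k,o): return (np.array(p,float)+.5)/k-.5+np.array(o)
E
cat > fit.py <<'E'
from h import *
S=cam(get_image("scene"));D=cam(get_image("side"))
fp=[(-140,155,208),(-140,-155,208),(140,-155,208),(140,155,208),(-140,-155,0),(-140,155,0)]
fs=uv([(75,197),(448,388),(690,218),(330,60),(405,607),(62,410)],5.5,(260,80))
fd=uv([(22,350),(418,372),(437,155),(78,138),(412,533),(52,513)],5,(195,50))
def res(p): return np.r_[(proj(S,w(p,fp))-fs).ravel(),(proj(D,w(p,fp))-fd).ravel()]
r=least_squares(res,[500,600,1.57],loss='soft_l1',x_scale=[100,100,1]);F=r.x
print("forge",F,"\n",res(F).reshape(-1,2).round(1).tolist())
# door relative to centre z=64+75=139
ds=[((14,75,75),(300,237)),((-14,75,75),(345,247)),((14,75,-75),(325,412)),((-14,75,-75),(365,425)),
((12.5,-25,125),(380,48)),((-12.5,-25,125),(420,60)),((12.5,25,125),(337,103)),((-12.5,25,125),(375,118))]
dd=[((-14,75,75),(245,262)),((-14,75,-75),(245,380)),((14,75,-75),(208,388)),
((12.5,-25,125),(155,92)),((-12.5,-25,125),(192,85)),((12.5,25,125),(183,155)),((-12.5,25,125),(217,148)),((0,-89,55),(152,78))]
ps=uv([a[1] for a in ds],5,(130,180));pd=uv([a[1] for a in dd],5,(205,195))
def res2(p): return np.r_[(proj(S,w(p,[a[0] for a in ds],139))-ps).ravel(),(proj(D,w(p,[a[0] for a in dd],139))-pd).ravel()]
r=least_squares(res2,[500,300,3.14],loss='soft_l1',x_scale=[100,100,1]);Dp=r.x
print("door",Dp,"\n",res2(Dp).reshape(-1,2).round(1).tolist())
def box(x0,x1,y0,y1,z0,z1):
    v=[(x,y,z) for x in(x0,x1) for y in(y0,y1) for z in(z0,z1)]
    return [(a,b) for i,a in enumerate(v) for b in v[i+1:] if sum(p!=q for p,q in zip(a,b))==1]
L=[(np.vstack([w(F,a),w(F,b)])) for a,b in box(-140,140,-155,155,0,208)+box(-143,-140,-50,50,80,180)+[((-159,-89,75),(-159,-89,97)),((-159,-89,161),(-159,-89,183))]]
L+=[(np.vstack([w(Dp,a,139),w(Dp,b,139)])) for a,b in box(-14,14,-75,75,-75,75)+box(-12.5,12.5,-25,25,75,125)+[((0,-89,-55),(0,-89,-31)),((0,-89,31),(0,-89,55))]]
for n,c,cr,k in (("scene",S,(130,80,390,300),3),("side",D,(195,50,305,315),2.2)):
    im=cv2.imread(f"pics/a_{n}.png");im=cv2.resize(im,None,fx=k,fy=k,interpolation=cv2.INTER_CUBIC)
    for l in L:
        q=((proj(c,l)+.5)*k-.5).round().astype(int);cv2.line(im,tuple(map(int,q[0])),tuple(map(int,q[1])),(0,0,255),1)
    x0,y0,x1,y1=[int(v*k) for v in cr];cv2.imwrite(f"pics/c_{n}.png",im[y0:y1,x0:x1])
np.save("fit.npy",[F,Dp])
E
python3 fit.py
```

```text
forge [529.30454436 389.33795704   1.41719677] 
 [[-0.4, -1.4], [-0.1, -1.0], [0.8, -1.0], [-0.0, -1.2], [-1.1, 5.6], [-0.2, 4.9], [0.6, -0.7], [0.6, -1.0], [0.0, -0.8], [0.2, -0.7], [-0.1, 4.3], [-0.3, 4.2]]
door [ 497.37092719 -259.80863375    3.38932762] 
 [[-0.9, -1.1], [-0.5, -0.1], [-0.7, -0.2], [0.0, 0.2], [-0.4, -0.6], [-0.1, -0.6], [-0.5, -0.0], [0.4, -0.5], [0.9, -0.9], [1.2, 0.2], [0.5, 1.0], [0.4, 0.1], [0.8, -0.6], [-0.5, 0.2], [0.7, -0.5], [-0.0, -0.0]]
```

```bash
sed -i 's/(-140,-155,0),(-140,155,0)\]/(-140,-155,24),(-140,155,24)]/' fit.py; python3 fit.py; sed -i 's/r=least_squares(res,.*/r=least_squares(lambda p:np.r_[res(p)[:8],res(p)[12:20]],[500,600,1.57],x_scale=[100,100,1]);F=r.x/' fit.py; python3 fit.py
```

```text
forge [529.74150596 386.97240683   1.41729389] 
 [[-0.7, -1.1], [-0.3, -0.6], [0.6, -0.7], [-0.2, -1.0], [-0.4, 1.1], [-0.2, 0.4], [0.7, -0.3], [0.8, -0.6], [0.2, -0.5], [0.3, -0.4], [0.3, 0.8], [-0.7, 0.6]]
door [ 497.37092719 -259.80863375    3.38932762] 
 [[-0.9, -1.1], [-0.5, -0.1], [-0.7, -0.2], [0.0, 0.2], [-0.4, -0.6], [-0.1, -0.6], [-0.5, -0.0], [0.4, -0.5], [0.9, -0.9], [1.2, 0.2], [0.5, 1.0], [0.4, 0.1], [0.8, -0.6], [-0.5, 0.2], [0.7, -0.5], [-0.0, -0.0]]
forge [529.95538277 384.48562353   1.41629586] 
 [[-1.0, -0.9], [-0.6, -0.3], [0.4, -0.4], [-0.4, -0.7], [-0.7, 1.5], [-0.5, 0.7], [0.7, 0.1], [0.8, -0.1], [0.3, -0.1], [0.4, -0.0], [0.4, 1.2], [-0.7, 1.0]]
door [ 497.37092719 -259.80863375    3.38932762] 
 [[-0.9, -1.1], [-0.5, -0.1], [-0.7, -0.2], [0.0, 0.2], [-0.4, -0.6], [-0.1, -0.6], [-0.5, -0.0], [0.4, -0.5], [0.9, -0.9], [1.2, 0.2], [0.5, 1.0], [0.4, 0.1], [0.8, -0.6], [-0.5, 0.2], [0.7, -0.5], [-0.0, -0.0]]
```

View pics/c_scene.png

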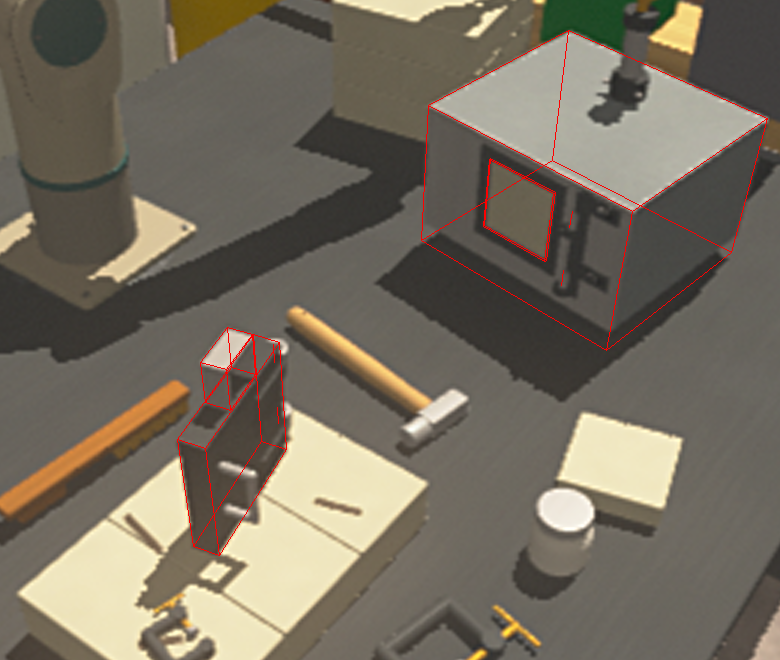

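View pics/c_side.png

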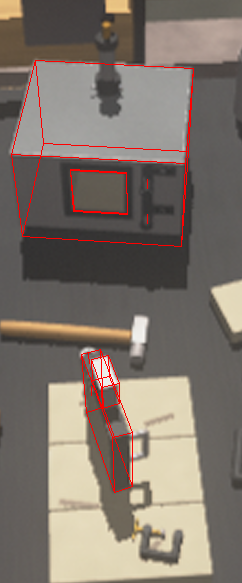

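```bash
cat > to.py <<'E'
import sys
from h import *
def to(x,y,z,yaw):
    s=read_state(); r,p,yw=s["tool_rot"]; A=R.from_euler("xyz",[r,p,yw])
    d=A.inv().apply(np.array([x,y,z])-s["eef_pos"])
    B=R.from_euler("xyz",[-np.pi/2,0,yaw]); t=(A.inv()*B).as_rotvec()
    print("shift",d.round(1).tolist(),"turn",t.round(4).tolist(),"clock",s["clock"],"pos",s["eef_pos"].round(1).tolist(),"rot",s["tool_rot"].round(3).tolist(),"F",s["force"].round(1).tolist(),"T",s["torque"].round(2).tolist(),"w",round(s["width"],1))
if __name__=="__main__": to(*map(float,sys.argv[1:5]))
E
python3 to.py 440 200 330 1.5
```

```text
shift [-304.5, -87.7, -338.0] turn [-0.0, -0.299, -0.0002] clock 0.45 pos [234.9, 606.0, 242.2] rot [-1.571, 0.0, 1.201] F [-0.1, 0.9, -0.4] T [-0.01, 0.0, 0.0] w 85.1
```

```bash
python3 -m jog '[{"x":-33,"y":-45,"z":-37,"ay":0},{"x":-65,"y":-88,"z":-72,"ay":-0.1},{"x":-98,"y":-88,"z":-110,"ay":-0.15},{"x":-130,"y":-88,"z":-145,"ay":-0.2},{"x":-162,"y":-88,"z":-180,"ay":-0.3}]'; python3 to.py 440 200 330 1.5
```

```text
shift [-304.5, -87.7, -338.0] turn [-0.0, -0.299, -0.0002] clock 0.45 pos [234.9, 606.0, 242.2] rot [-1.571, 0.0, 1.201] F [-0.1, 0.9, -0.4] T [-0.01, 0.0, 0.0] w 85.1$[0]: bad value
```

```bash
python3 -m jog '[{"x":-33,"y":-45,"z":-37,"ax":0,"ay":0,"az":0,"grip":85},{"x":-65,"y":-88,"z":-72,"ax":0,"ay":-0.1,"az":0,"grip":85},{"x":-98,"y":-88,"z":-110,"ax":0,"ay":-0.15,"az":0,"grip":85},{"x":-130,"y":-88,"z":-145,"ax":0,"ay":-0.2,"az":0,"grip":85},{"x":-162,"y":-88,"z":-180,"ax":0,"ay":-0.3,"az":0,"grip":85}]'; python3 to.py 440 200 330 1.5
```

```text
clock: 0.95
eef_pos: [336.1, 406.8, 330.8]
tool_rot: [-1.572, -0.002, 1.504]
force: [1.1, 0.6, 0.4]
width: 84.9
shift [-199.4, 0.6, -117.4] turn [0.0017, 0.0044, 0.002] clock 0.95 pos [336.1, 406.8, 330.8] rot [-1.572, -0.002, 1.504] F [1.1, 0.6, 0.4] T [-0.01, -0.04, -0.01] w 84.9
```

```bash
python3 -m jog '[{"x":-42,"y":0,"z":-23,"ax":0,"ay":-0.05,"az":0,"grip":85},{"x":-84,"y":0,"z":-47,"ax":0,"ay":-0.1,"az":0,"grip":85},{"x":-126,"y":0,"z":-70,"ax":0,"ay":-0.15,"az":0,"grip":85},{"x":-168,"y":0,"z":-94,"ax":0,"ay":-0.2,"az":0,"grip":85},{"x":-210,"y":0,"z":-115,"ax":0,"ay":-0.3,"az":0,"grip":85}]'; python3 to.py 497 -260 330 1.818
```

```text
clock: 1.45
eef_pos: [436.1, 188.7, 330.0]
tool_rot: [-1.572, -0.0, 1.804]
force: [1.1, -0.4, -0.7]
width: 85.2
shift [-450.6, -0.1, 44.3] turn [0.0012, -0.0142, 0.0001] clock 1.45 pos [436.1, 188.7, 330.0] rot [-1.572, -0.0, 1.804] F [1.1, -0.4, -0.7] T [0.05, -0.06, -0.08] w 85.2
```

```bash
python3 -m jog '[{"x":-50,"y":0,"z":-10,"ax":0,"ay":0,"az":0,"grip":85},{"x":-100,"y":0,"z":-10,"ax":0,"ay":0,"az":0,"grip":85},{"x":-148,"y":0,"z":-10,"ax":0,"ay":0,"az":0,"grip":85},{"x":-196,"y":0,"z":-5,"ax":0,"ay":0,"az":0,"grip":85},{"x":-244,"y":0,"z":5,"ax":0,"ay":-0.014,"az":0,"grip":85}]'; python3 to.py 497 -260 330 1.818
```

```text
clock: 1.95
eef_pos: [486.6, -50.0, 329.9]
tool_rot: [-1.572, 0.0, 1.816]
force: [1.1, 0.9, 0.0]
width: 85.1
shift [-206.3, -0.1, 40.8] turn [0.0012, -0.0024, -0.0003] clock 1.95 pos [486.6, -50.0, 329.9] rot [-1.572, 0.0, 1.816] F [1.1, 0.9, 0.0] T [-0.0, -0.07, 0.02] w 85.1
```

```bash
python3 -m jog '[{"x":-48,"y":0,"z":10,"ax":0,"ay":0,"az":0,"grip":85},{"x":-90,"y":0,"z":20,"ax":0,"ay":0,"az":0,"grip":85},{"x":-125,"y":0,"z":30,"ax":0,"ay":0,"az":0,"grip":85},{"x":-150,"y":0,"z":40,"ax":0,"ay":0,"az":0,"grip":85},{"x":-150,"y":0,"z":40.8,"ax":0,"ay":0,"az":0,"grip":85}]'; python3 to.py 497 -260 330 1.818; python3 - <<'E'
from h import *
L=np.load("fit.npy");Dp=L[1]
for n in ["wrist","side","scene"]:
    d=get_image(n);im=d["color"][:,:,::-1].copy();c=cam(d)
    cv2.imwrite(f"pics/d_{n}_raw.png",im)
    im=cv2.resize(im,None,fx=1.5,fy=1.5)
    pts=[(sx*12.5,sy*25,125) for sx in(-1,1) for sy in(-1,1)]+[(0,-89,55)]+[(sx*14,sy*75,75) for sx in(-1,1) for sy in(-1,1)]
    for q in (projw if n=="wrist" else proj)(c,w(Dp,pts,139)): cv2.circle(im,(int(q[0]*1.5),int(q[1]*1.5)),2,(0,0,255),-1)
    cv2.imwrite(f"pics/d_{n}.png",im)
E
```

```text
clock: 2.45
eef_pos: [481.4, -208.5, 329.8]
tool_rot: [-1.57, 0.003, 1.808]
force: [-0.4, 0.3, 0.5]
width: 85.4
shift [-53.7, -0.1, -3.1] turn [-0.0009, -0.0104, -0.0027] clock 2.45 pos [481.4, -208.5, 329.8] rot [-1.57, 0.003, 1.808] F [-0.4, 0.3, 0.5] T [-0.0, 0.0, 0.0] w 85.4
```

View pics/d_wrist.png

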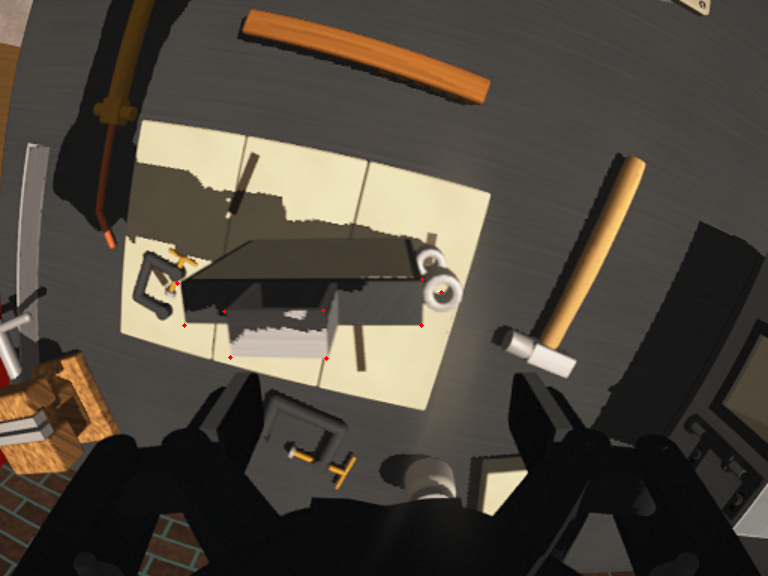

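View pics/d_scene.png

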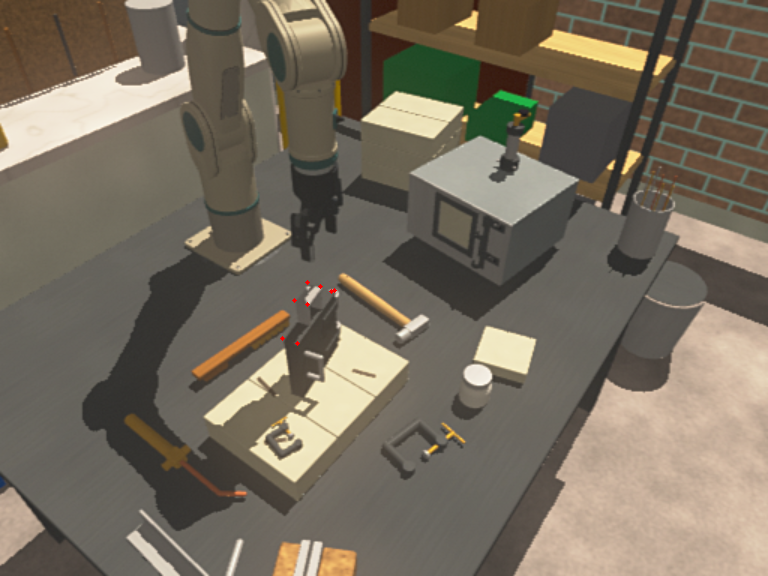

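```bash
python3 - <<'E'
import cv2,numpy as np
a=cv2.imread("pics/a_scene.png")[175:310,125:285];b=cv2.imread("pics/d_scene_raw.png")[175:310,125:285]
cv2.imwrite("pics/e.png",cv2.resize(np.hstack([a,b]),None,fx=2.5,fy=2.5,interpolation=cv2.INTER_CUBIC))
E
```

```text
(no output)
```

View pics/e.png

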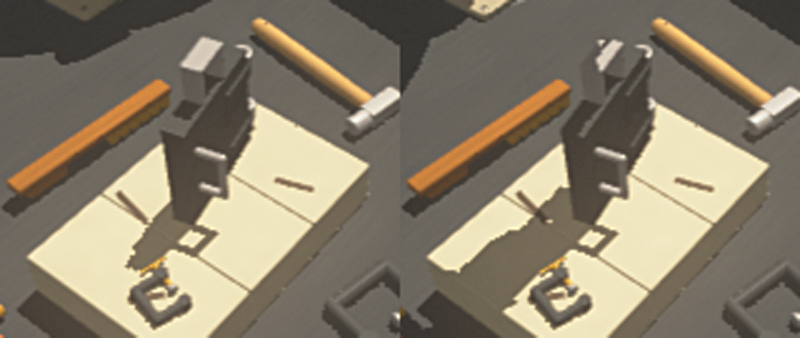

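```bash
python3 to.py 497.4 -259.8 234 1.8185;  python3 -m jog '[{"x":-30,"y":0,"z":-3,"ax":0,"ay":-0.005,"az":0,"grip":85},{"x":-53.7,"y":0,"z":-3,"ax":0,"ay":-0.01,"az":0,"grip":85},{"x":-53.7,"y":15,"z":-3,"ax":0,"ay":-0.01,"az":0,"grip":85},{"x":-53.7,"y":40,"z":-3,"ax":0,"ay":-0.01,"az":0,"grip":85},{"x":-53.7,"y":45,"z":-3,"ax":0,"ay":-0.01,"az":0,"grip":85}]'; python3 to.py 497.4 -259.8 234 1.8185
```

```text
shift [-59.1, 95.6, -0.2] turn [0.0004, -0.0029, 0.0009] clock 2.6 pos [482.8, -202.6, 329.6] rot [-1.571, -0.001, 1.816] F [0.2, -0.5, 0.9] T [0.04, -0.0, -0.03] w 85.1
clock: 3.1
eef_pos: [497.8, -252.3, 282.4]
tool_rot: [-1.568, -0.004, 1.828]
force: [-0.0, -0.1, 0.1]
width: 85.0
shift [-7.3, 48.3, 2.1] turn [-0.0033, 0.0091, 0.0039] clock 3.1 pos [497.8, -252.3, 282.4] rot [-1.568, -0.004, 1.828] F [-0.0, -0.1, 0.1] T [-0.01, 0.01, -0.02] w 85.0
```

```bash
python3 -m jog '[{"x":-6,"y":0,"z":1,"ax":0,"ay":0.004,"az":0,"grip":85},{"x":-6,"y":0,"z":1,"ax":0,"ay":0.004,"az":0,"grip":85}]'; cat > pic.py <<'E'
import sys
from h import *
import os
tag=sys.argv[1];n=sys.argv[2];k=1.5
d=get_image(n);im=d["color"][:,:,::-1].copy();cv2.imwrite(f"pics/{tag}_raw.png",im);np.savez(f"pics/{tag}.npz",f=cam(d)[0],cx=d["cx"],cy=d["cy"],T=np.array(d["camera_from_world"]))
if len(sys.argv)>3:
    x0,y0,x1,y1=map(int,sys.argv[3].split(','));im=im[y0:y1,x0:x1]; k=min(780/im.shape[1],590/im.shape[0])
cv2.imwrite(f"pics/{tag}.png",cv2.resize(im,None,fx=k,fy=k,interpolation=cv2.INTER_CUBIC)); print("k",k)
E
python3 pic.py f1 wrist; python3 to.py 497.4 -259.8 234 1.8185
```

```text
clock: 3.3
eef_pos: [499.9, -261.6, 285.6]
tool_rot: [-1.572, 0.002, 1.821]
force: [0.1, -0.4, 1.3]
width: 85.2
k 1.5
shift [2.3, 51.8, 2.1] turn [0.0015, 0.0025, -0.0016] clock 3.35 pos [499.9, -261.4, 285.8] rot [-1.572, 0.002, 1.821] F [-1.1, 0.2, 0.0] T [0.06, 0.03, 0.01] w 85.0
```

View pics/f1.png

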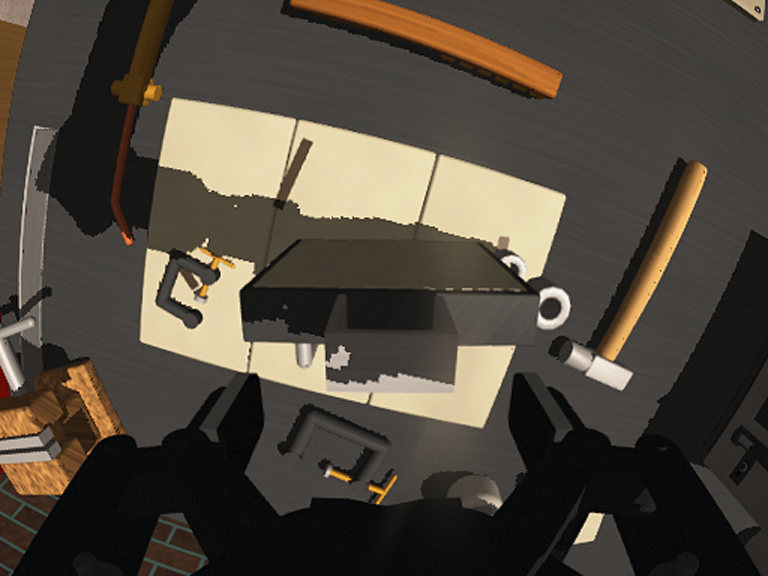

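```bash
python3 -m jog '[{"x":2,"y":15,"z":2,"ax":0.001,"ay":0.002,"az":-0.001,"grip":85},{"x":2,"y":30,"z":2,"ax":0.001,"ay":0.002,"az":-0.001,"grip":85},{"x":2,"y":43,"z":2,"ax":0.001,"ay":0.002,"az":-0.001,"grip":85},{"x":2,"y":51,"z":2,"ax":0.001,"ay":0.002,"az":-0.001,"grip":85},{"x":2,"y":51,"z":2,"ax":0.001,"ay":0.002,"az":-0.001,"grip":85}]'; python3 to.py 497.4 -259.8 234 1.8185;python3 pic.py f2 wrist
```

```text
clock: 3.85
eef_pos: [496.5, -259.3, 233.4]
tool_rot: [-1.569, -0.002, 1.819]
force: [0.2, 0.6, -0.3]
width: 85.1
shift [-0.7, -0.6, -0.7] turn [-0.0016, 0.0006, 0.0017] clock 3.85 pos [496.5, -259.3, 233.4] rot [-1.569, -0.002, 1.819] F [0.2, 0.6, -0.3] T [0.02, 0.03, -0.01] w 85.1
k 1.5
```

View pics/f2.png

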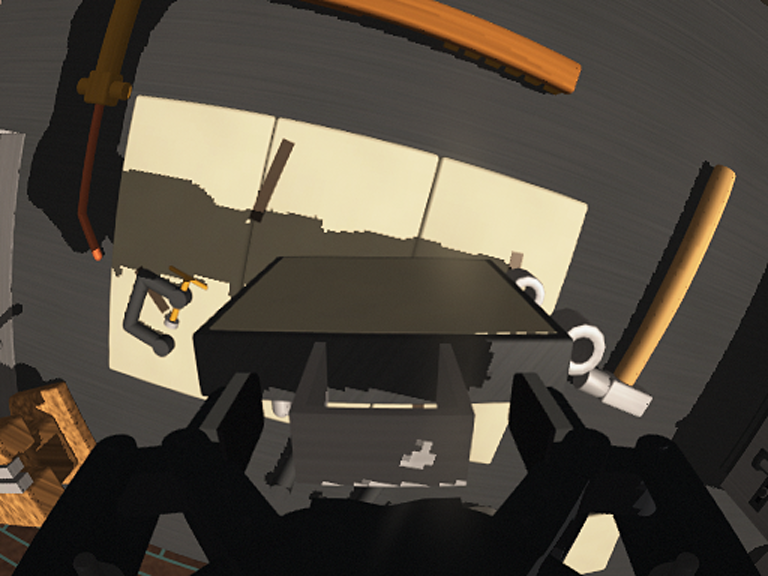

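Bow (290–473 px) lies centred between the pads. Close.

```bash
python3 -m jog '[{"x":0,"y":0,"z":0,"ax":0,"ay":0,"az":0,"grip":65},{"x":0,"y":0,"z":0,"ax":0,"ay":0,"az":0,"grip":55},{"x":0,"y":0,"z":0,"ax":0,"ay":0,"az":0,"grip":40},{"x":0,"y":0,"z":0,"ax":0,"ay":0,"az":0,"grip":40},{"x":0,"y":0,"z":0,"ax":0,"ay":0,"az":0,"grip":40}]'; python3 to.py 497.4 -259.8 234 1.8185;python3 -m jog '[{"x":0,"y":0,"z":0,"ax":0,"ay":0,"az":0,"grip":40},{"x":0,"y":0,"z":0,"ax":0,"ay":0,"az":0,"grip":40},{"x":0,"y":0,"z":0,"ax":0,"ay":0,"az":0,"grip":40}]'; python3 to.py 497.4 -259.8 234 1.8185;python3 pic.py f3 wrist
```

```text
clock: 4.4
eef_pos: [497.2, -260.1, 234.5]
tool_rot: [-1.571, 0.0, 1.819]
force: [-0.3, -1.7, 6.0]
width: 49.3
shift [0.2, 0.5, -0.2] turn [0.0004, 0.0001, -0.0003] clock 4.4 pos [497.2, -260.1, 234.5] rot [-1.571, 0.0, 1.819] F [-0.3, -1.7, 6.0] T [0.15, 0.11, -0.03] w 49.3
clock: 4.7
eef_pos: [497.2, -260.1, 234.5]
tool_rot: [-1.571, 0.0, 1.819]
force: [0.1, -2.1, 6.1]
width: 49.7
shift [0.2, 0.5, -0.2] turn [0.0004, 0.0001, -0.0003] clock 4.7 pos [497.2, -260.1, 234.5] rot [-1.571, 0.0, 1.819] F [0.1, -2.1, 6.1] T [0.1, 0.13, 0.06] w 49.7
k 1.5
```

View pics/f3.png

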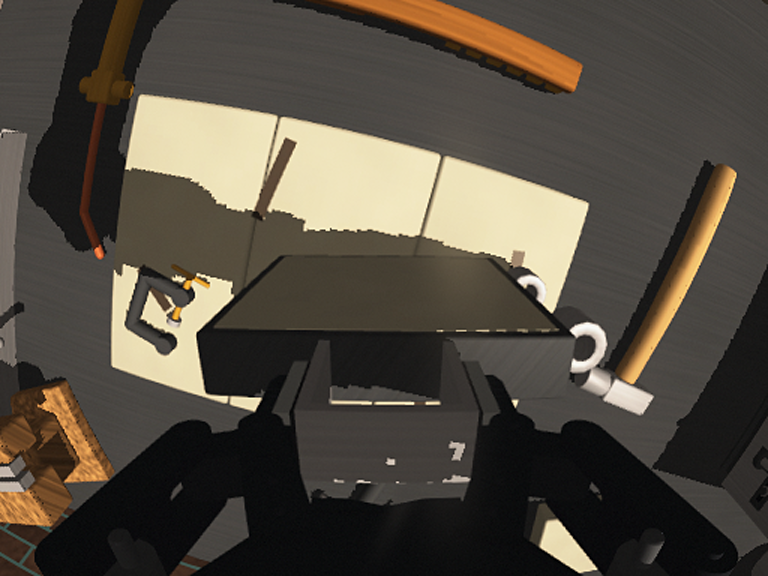

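```bash
python3 -m jog '[{"x":0,"y":-1.5,"z":0,"ax":0,"ay":0,"az":0,"grip":40},{"x":0,"y":-3,"z":0,"ax":0,"ay":0,"az":0,"grip":40},{"x":0,"y":-5,"z":0,"ax":0,"ay":0,"az":0,"grip":40},{"x":0,"y":-7,"z":0,"ax":0,"ay":0,"az":0,"grip":40}]'; python3 to.py 497.2 -260.1 234.5 1.819; python3 - <<'E'
from h import *
F=np.load("fit.npy")[0]
out=[]
for n,(x0,y0,x1,y1),k in (("scene",(295,130,350,185),10),("side",(245,115,285,160),12)):
    c=cam(get_image(n));a=cv2.imread(f"pics/a_{n}.png")[y0:y1,x0:x1]
    im=cv2.resize(a,None,fx=k,fy=k,interpolation=cv2.INTER_CUBIC);im2=im.copy()
    for dy,col in ((-8.5,(255,0,0)),(0,(0,0,255)),(8.5,(0,255,0))):
        for z in (75,161):
            q=((proj(c,w(F,[(-159,-89+dy,z),(-159,-89+dy,z+22)]))-[x0,y0]+.5)*k).astype(int)
            cv2.line(im2,tuple(map(int,q[0])),tuple(map(int,q[1])),col,1)
    o=np.hstack([im,im2]);s=min(780/o.shape[1],590/o.shape[0]);cv2.imwrite(f"pics/g_{n}.png",cv2.resize(o,None,fx=s,fy=s))
E
```

```text
clock: 5.15
eef_pos: [496.2, -259.1, 240.1]
tool_rot: [-1.568, -0.002, 1.819]
force: [0.3, -0.7, -5.6]
width: 49.2
shift [-1.2, 5.6, -0.7] turn [-0.0023, 0.0002, 0.0022] clock 5.15 pos [496.2, -259.1, 240.1] rot [-1.568, -0.002, 1.819] F [0.3, -0.7, -5.6] T [-0.0, -0.06, -0.01] w 49.2
```

View pics/g_scene.png

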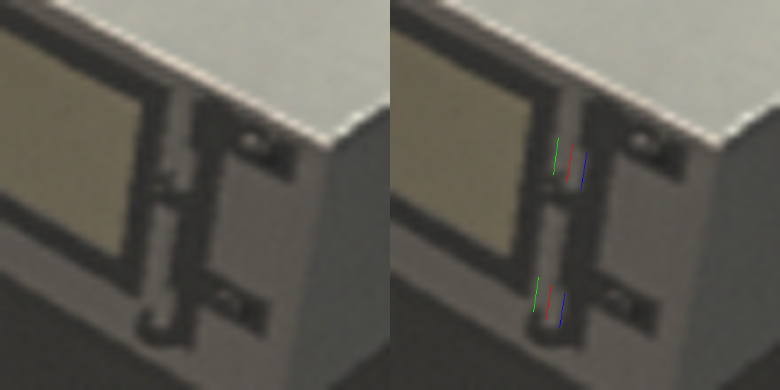

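View pics/g_side.png

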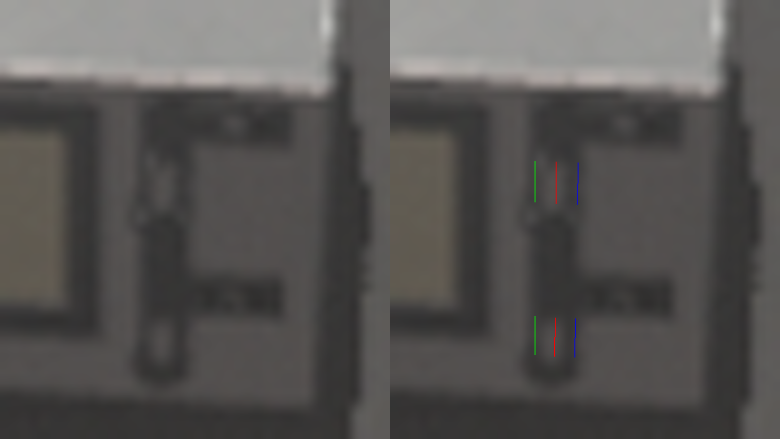

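```bash
cat > tgt.py <<'E'
import sys
from h import *
from to import to
# args: theta dy offx(forge) doorcentre z ; 
def tgt(th,dy,ox,zc,oy=0):
    F=np.load("fit.npy")[0]; P=w(F,[(-159+ox,-89+dy+oy,0)])[0]
    yd=F[2]+th; k=np.array([89*np.sin(yd),-89*np.cos(yd)]) # R(yd)*(0,-89)
    C=P[:2]-k
    print("P",P.round(1),"C",C.round(1),"yaw",round(yd-np.pi/2,4)); return C[0],C[1],zc+95.5,yd-np.pi/2
if __name__=="__main__": to(*tgt(*map(float,sys.argv[1:])))
E
python3 tgt.py 0.6 0 -60 185
```

```text
P [584.2 154.4   0. ] C [503.9 116. ] yaw 0.4455
shift [362.2, -39.6, -99.2] turn [-0.0018, 1.3736, 0.0002] clock 5.25 pos [496.7, -259.4, 240.6] rot [-1.57, -0.001, 1.819] F [0.1, 0.4, -5.7] T [-0.04, -0.05, -0.0] w 49.5
```

```bash
python3 -m jog '[{"x":0,"y":-6,"z":0,"ax":0,"ay":0,"az":0,"grip":40},{"x":2,"y":-16,"z":0,"ax":0,"ay":0.02,"az":0,"grip":40},{"x":8,"y":-27,"z":-2,"ax":0,"ay":0.06,"az":0,"grip":40},{"x":20,"y":-36,"z":-6,"ax":0,"ay":0.12,"az":0,"grip":40},{"x":38,"y":-40,"z":-11,"ax":0,"ay":0.2,"az":0,"grip":40}]' ; python3 tgt.py 0.6 0 -60 185
```

```text
clock: 5.75
eef_pos: [498.6, -221.1, 282.6]
tool_rot: [-1.572, 0.001, 1.613]
force: [1.1, -0.2, -5.9]
width: 49.7
P [584.2 154.4   0. ] C [503.9 116. ] yaw 0.4455
shift [336.6, 1.7, -19.6] turn [0.002, 1.1677, -0.0001] clock 5.75 pos [498.6, -221.1, 282.6] rot [-1.572, 0.001, 1.613] F [1.1, -0.2, -5.9] T [0.02, -0.05, 0.05] w 49.7
```

```bash
python3 -m jog '[{"x":24,"y":2,"z":-2,"ax":0,"ay":0.09,"az":0,"grip":40},{"x":54,"y":2,"z":-4,"ax":0,"ay":0.19,"az":0,"grip":40},{"x":84,"y":2,"z":-6,"ax":0,"ay":0.29,"az":0,"grip":40},{"x":114,"y":2,"z":-8,"ax":0,"ay":0.39,"az":0,"grip":40},{"x":144,"y":2,"z":-10,"ax":0,"ay":0.49,"az":0,"grip":40}]' ; python3 tgt.py 0.6 0 -60 185
```

```text
clock: 6.25
eef_pos: [501.3, -74.3, 279.8]
tool_rot: [-1.57, -0.001, 1.124]
force: [0.2, -0.7, -5.8]
width: 49.4
P [584.2 154.4   0. ] C [503.9 116. ] yaw 0.4455
shift [172.8, -0.5, 79.9] turn [-0.0007, 0.6786, 0.0009] clock 6.25 pos [501.3, -74.3, 279.8] rot [-1.57, -0.001, 1.124] F [0.2, -0.7, -5.8] T [-0.02, -0.09, 0.01] w 49.4
```

```bash
python3 -m jog '[{"x":28,"y":0,"z":13,"ax":0,"ay":0.12,"az":0,"grip":40},{"x":58,"y":0,"z":27,"ax":0,"ay":0.24,"az":0,"grip":40},{"x":88,"y":0,"z":41,"ax":0,"ay":0.36,"az":0,"grip":40},{"x":112,"y":0,"z":52,"ax":0,"ay":0.48,"az":0,"grip":40},{"x":130,"y":0,"z":60,"ax":0,"ay":0.58,"az":0,"grip":40}]' ; python3 tgt.py 0.6 0 -60 185
```

```text
clock: 6.75
eef_pos: [502.4, 70.4, 279.8]
tool_rot: [-1.568, -0.001, 0.546]
force: [0.1, -0.1, -5.9]
width: 49.6
P [584.2 154.4   0. ] C [503.9 116. ] yaw 0.4455
shift [25.0, -0.6, 38.2] turn [-0.0025, 0.1009, 0.0009] clock 6.75 pos [502.4, 70.4, 279.8] rot [-1.568, -0.001, 0.546] F [0.1, -0.1, -5.9] T [-0.1, -0.04, 0.02] w 49.6
```

```bash
python3 -m jog '[{"x":10,"y":0,"z":14,"ax":0,"ay":0.05,"az":0,"grip":40},{"x":16,"y":0,"z":26,"ax":0,"ay":0.09,"az":0,"grip":40},{"x":22,"y":0,"z":35,"ax":0,"ay":0.1,"az":0,"grip":40},{"x":22,"y":0,"z":35,"ax":0,"ay":0.1,"az":0,"grip":40},{"x":22,"y":0,"z":35,"ax":0,"ay":0.1,"az":0,"grip":40}]' ; python3 tgt.py 0.6 0 -60 185; python3 pic.py i1 wrist;python3 pic.py i2 scene;python3 pic.py i3 side 200,60,310,200
```

```text
clock: 7.25
eef_pos: [503.0, 108.3, 279.3]
tool_rot: [-1.57, 0.001, 0.45]
force: [0.5, -0.7, -5.5]
width: 49.0
P [584.2 154.4   0. ] C [503.9 116. ] yaw 0.4455
shift [4.1, -1.2, 6.6] turn [-0.0007, 0.004, -0.0006] clock 7.25 pos [503.0, 108.3, 279.3] rot [-1.57, 0.001, 0.45] F [0.5, -0.7, -5.5] T [-0.06, 0.04, 0.01] w 49.0
k 1.5
k 1.5
k 4.214285714285714
```

View pics/i1.png

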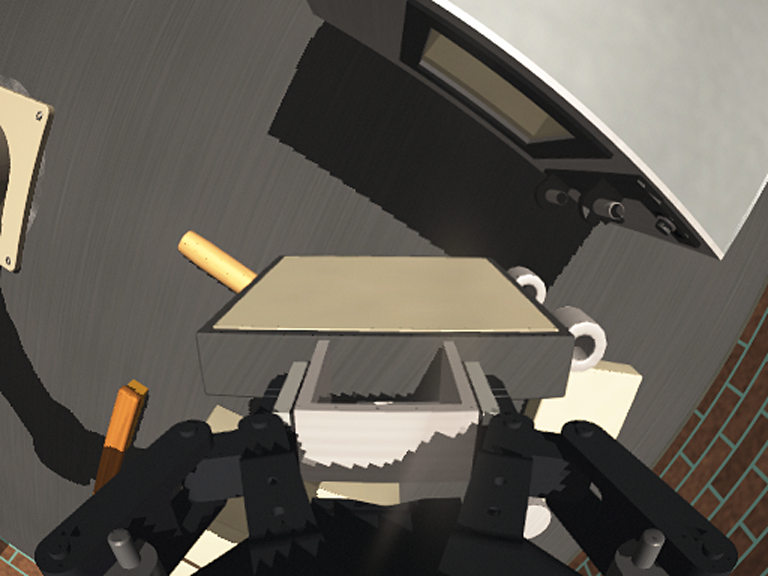

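View pics/i2.png

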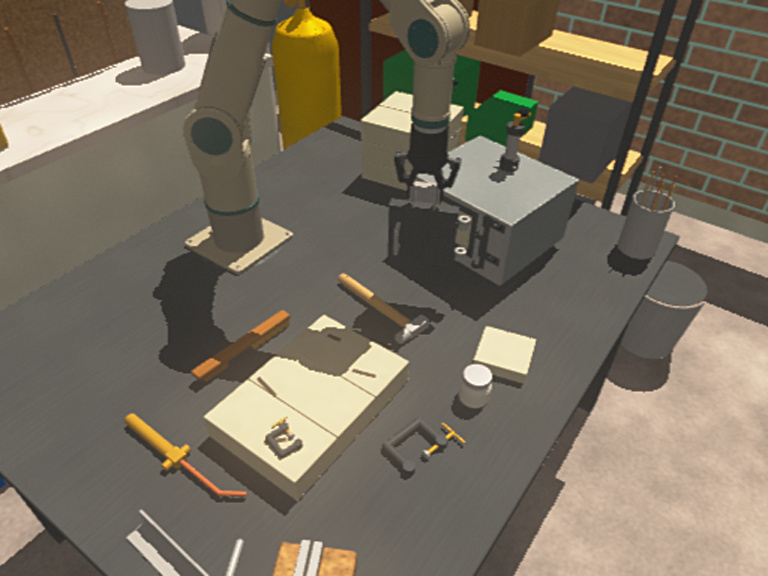

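View pics/i3.png

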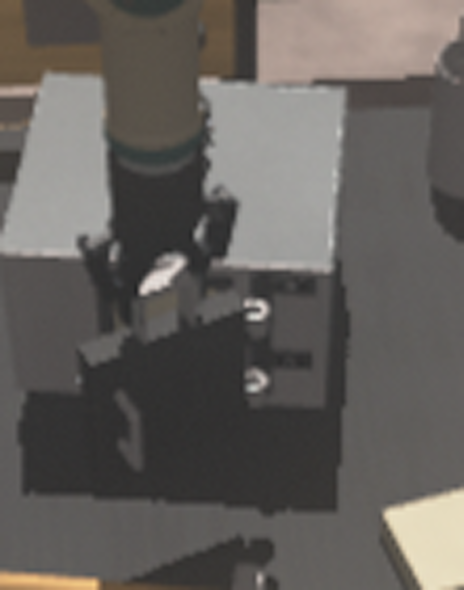

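```bash
python3 - <<'E'
import cv2
im=cv2.imread("pics/i1_raw.png")
for o,(x0,y0,x1,y1) in {"j1":(350,110,430,165),"j2":(330,170,415,250)}.items():
    k=780/(x1-x0) if o=="j1" else 7; cv2.imwrite(f"pics/{o}.png",cv2.resize(im[y0:y1,x0:x1],None,fx=k,fy=k,interpolation=cv2.INTER_CUBIC));print(k)
E
```

```text
9.75
7
```

View pics/j1.png

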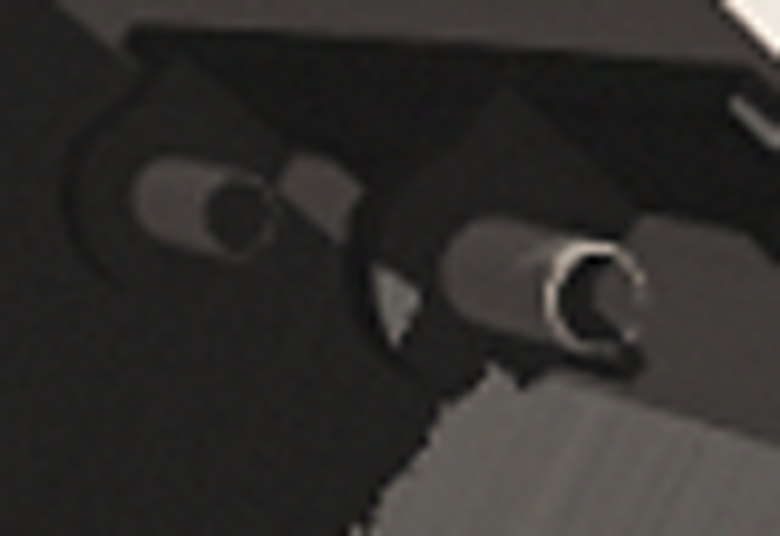

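View pics/j2.png

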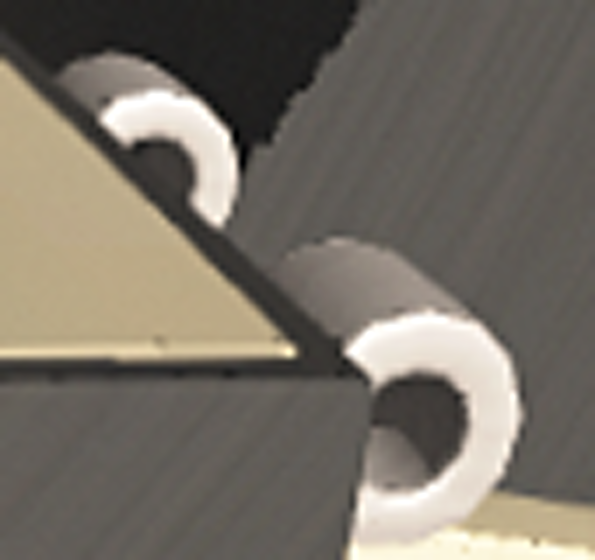

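```bash
cat > ray.py <<'E'
from h import *
def ray(npz,uvp,z):
    d=np.load(npz);f,cx,cy,T=float(d["f"]),float(d["cx"]),float(d["cy"]),d["T"]
    u=np.array(uvp)-[cx,cy];r=np.hypot(*u);th=r/f
    v=T[:3,:3].T@np.r_[np.sin(th)*u/r,np.cos(th)];o=-T[:3,:3].T@T[:3,3]
    return o+v*(z-o[2])/v[2]
E
python3 - <<'E'
from ray import *
n="pics/i1.npz";F=np.load("fit.npy")[0]
def fr(p): c,s=np.cos(F[2]),np.sin(F[2]);d=p[:2]-F[:2];return np.array([c*d[0]+s*d[1],-s*d[0]+c*d[1]])
for nm,p,z in (("up",(597,297),183),("lo",(240,215),97)):
    q=ray(n,uv(p,9.75,(350,110)),z);print(nm,q.round(1),"forge frame",fr(q).round(1))
tz=279.3
K=[]
for nm,p,z in (("kup",(420,427),tz-95.5+55),("klo",(150,180),tz-95.5-31)):
    q=ray(n,uv(p,7,(330,170)),z);print(nm,q.round(1));
d=np.load(n);print("cam",(-d["T"][:3,:3].T@d["T"][:3,3]).round(1)); yd=.45
print("pred knuckle",np.array([503.0,108.3])+89*np.array([np.cos(yd),np.sin(yd)]))
E
```

```text
up [593.3 215.3 183. ] forge frame [-157.4  -88.7]
lo [593.9 215.3  97. ] forge frame [-157.4  -89.2]
kup [582.6 147.  238.8]
klo [581.4 145.9 152.8]
cam [469.5 175.9 410.9]
pred knuckle [583.13979211 147.01193254]
```

```bash
cat > tgt2.py <<'E'
import sys
from h import *
from to import to
# args: theta, ox, oy (forge frame, from pin), door centre z ; pin world in pin.npy ; kcorr in tool frame kc.npy
def tgt(th,ox,oy,zc):
    F=np.load("fit.npy")[0]; P=np.load("pin.npy"); kc=np.load("kc.npy")
    c,s=np.cos(F[2]),np.sin(F[2]); P=P+[c*ox-s*oy,s*ox+c*oy]
    ty=F[2]+th-np.pi/2; X=np.array([np.cos(ty),np.sin(ty)]);Z=np.array([-np.sin(ty),np.cos(ty)])
    C=P-(89+kc[0])*X-kc[1]*Z
    return C[0],C[1],zc+95.5,ty
if __name__=="__main__": to(*tgt(*map(float,sys.argv[1:])))
E
python3 -c "
import numpy as np
np.save('pin.npy',[593.6,215.3]);np.save('kc.npy',[0.,0.])"
python3 tgt2.py 0.6 -16 0 165
```

```text
shift [30.2, 18.6, 44.9] turn [-0.0008, 0.0019, -0.0008] clock 7.4 pos [503.0, 107.6, 279.1] rot [-1.57, 0.001, 0.447] F [0.1, 0.1, -6.0] T [0.01, 0.04, -0.0] w 49.9
```

```bash
python3 -m jog '[{"x":8,"y":4,"z":11,"ax":0,"ay":0,"az":0,"grip":40},{"x":17,"y":10,"z":26,"ax":0,"ay":0,"az":0,"grip":40},{"x":25,"y":15,"z":38,"ax":0,"ay":0,"az":0,"grip":40},{"x":30,"y":18.5,"z":45,"ax":0,"ay":0,"az":0,"grip":40},{"x":30,"y":18.5,"z":45,"ax":0,"ay":0,"az":0,"grip":40}]' ;python3 -m jog '[{"x":0,"y":0,"z":0,"ax":0,"ay":0,"az":0,"grip":40}]'; python3 tgt2.py 0.6 -16 0 165; python3 pic.py k1 wrist 320,90,420,250
```

```text
clock: 7.9
eef_pos: [510.0, 164.9, 259.3]
tool_rot: [-1.569, 0.002, 0.453]
force: [-0.4, -0.2, -5.7]
width: 49.2
clock: 8.0
eef_pos: [510.3, 162.2, 260.1]
tool_rot: [-1.57, 0.002, 0.449]
force: [-0.2, -0.5, -5.3]
width: 49.3
shift [0.0, -0.4, -1.2] turn [-0.0004, 0.0039, -0.0018] clock 8.0 pos [510.3, 162.2, 260.1] rot [-1.57, 0.002, 0.449] F [-0.2, -0.5, -5.3] T [-0.06, 0.08, -0.01] w 49.3
k 3.6875
```

View pics/k1.png

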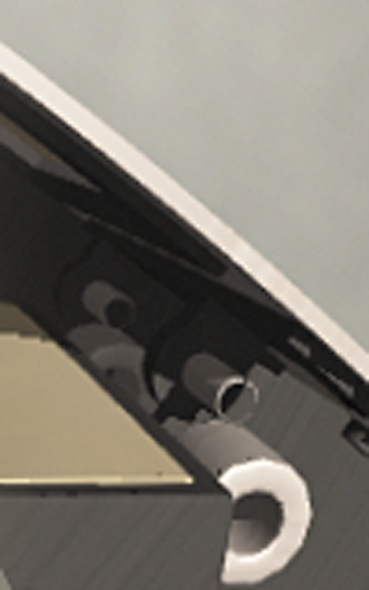

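```bash
python3 - <<'E'
import cv2
im=cv2.imread("pics/k1_raw.png")[160:252,336:410];im=cv2.convertScaleAbs(im,alpha=1.3,beta=25)
im=cv2.resize(im,None,fx=6.4,fy=6.4,interpolation=cv2.INTER_CUBIC)
for i in range(0,im.shape[1],64): cv2.putText(im,str(i),(i,8),0,.3,(0,255,255));cv2.line(im,(i,0),(i,4),(0,255,255))
for i in range(0,im.shape[0],64): cv2.putText(im,str(i),(0,i+4),0,.3,(0,255,255))
cv2.imwrite("pics/k2.png",im)
E
```

```text
(no output)
```

View pics/k2.png

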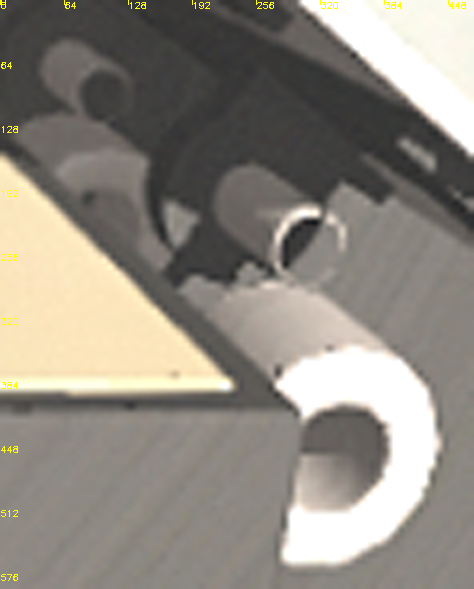

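```bash
cat > kfit.py <<'E'
from h import *
a=np.linspace(0,2*np.pi,181)
def ext(c,x,y,z,r,k,o):
    q=projw(c,np.c_[x+r*np.cos(a),y+r*np.sin(a),np.full(181,z)]); q=(q-np.array(o)+.5)*k-.5
    return dict(R=q[:,0].max(),L=q[:,0].min(),T=q[:,1].min(),B=q[:,1].max())
def fitc(npz,obs,z,k,o,x0):
    d=np.load(npz);c=(float(d["f"]),float(d["cx"]),float(d["cy"]),d["T"])
    def res(p): return [ext(c,p[0],p[1],z,r,k,o)[n]-v for r,n,v in obs]
    s=least_squares(res,x0,x_scale=10,diff_step=1e-5);return s.x,np.array(res(s.x)).round(1)
E
python3 - <<'E'
from kfit import *
n="pics/k1.npz";k,o=6.4,(336,160); zc=260.1-95.5
print("pinU",*fitc(n,[(4.75,"L",275),(4.75,"R",345),(4.75,"T",207),(4.75,"B",283)],183,k,o,[593,215]))
print("pinL",*fitc(n,[(5,"L",80),(5,"R",131),(5,"T",67),(5,"B",118)],97,k,o,[593,215]))
print("kU",*fitc(n,[(13,"R",438),(13,"T",347),(13,"B",565),(6.25,"R",389),(6.25,"T",404),(6.25,"B",512)],zc+55,k,o,[590,201]))
print("kL",*fitc(n,[(13,"T",148),(6.25,"R",138),(6.25,"T",188)],zc-31,k,o,[590,201]))
s=read_state();print(s["eef_pos"],s["tool_rot"]);y=.449;print(np.array([510.3,162.2])+89*np.array([np.cos(y),np.sin(y)]))
E
```

```text
pinU [593.36736268 215.7607338 ] [ 0.3 -0.3  0.8 -0.8]
pinL [593.56811267 215.86951486] [-3.1  3.1 -4.2  4.3]
kU [588.86973842 199.79557436] [ 3.1 -4.2  4.4 -2.9 -0.4  0.7]
kL [588.68274099 199.12380353] [-2.5  0.   2.5]
[510.48502005 161.660422   260.41275524] [-1.57050436e+00  1.26596978e-03  4.48466711e-01]
[590.47846397 200.8317734 ]
```

```bash
python3 -c "
import numpy as np
np.save('pin.npy',[593.5,215.8]);np.save('kc.npy',[-1.9,0.1])"
python3 tgt2.py 0.6 0 0 158
```

```text
shift [11.2, 6.9, 12.9] turn [-0.0003, 0.003, -0.0013] clock 8.05 pos [510.5, 161.7, 260.4] rot [-1.571, 0.001, 0.448] F [0.1, -1.4, -4.4] T [-0.03, -0.03, 0.01] w 49.3
```

```bash
python3 -m jog '[{"x":3,"y":1,"z":4,"ax":0,"ay":0.003,"az":-0.001,"grip":40},{"x":7,"y":2,"z":8,"ax":0,"ay":0.003,"az":-0.001,"grip":40},{"x":10,"y":3,"z":11.5,"ax":0,"ay":0.003,"az":-0.001,"grip":40},{"x":11.2,"y":3,"z":13,"ax":0,"ay":0.003,"az":-0.001,"grip":40},{"x":11.2,"y":3,"z":13,"ax":0,"ay":0.003,"az":-0.001,"grip":40}]' ;python3 -m jog '[{"x":0,"y":0,"z":0,"ax":0,"ay":0,"az":0,"grip":40}]'; python3 tgt2.py 0.6 0 0 158; python3 pic.py l1 wrist 336,160,410,252; python3 pic.py l2 scene 290,130,340,185;python3 pic.py l3 side 240,100,290,160; python3 tgt2.py 0.6 0 0 158
```

```text
clock: 8.55
eef_pos: [514.9, 179.4, 257.3]
tool_rot: [-1.57, -0.0, 0.447]
force: [0.5, -0.9, -5.6]
width: 49.6
clock: 8.65
eef_pos: [514.9, 178.8, 257.4]
tool_rot: [-1.57, 0.0, 0.446]
force: [-0.5, -0.4, -6.6]
width: 49.6
shift [-0.2, 3.9, -0.6] turn [-0.001, 0.0004, -0.0] clock 8.65 pos [514.9, 178.8, 257.4] rot [-1.57, 0.0, 0.446] F [-0.5, -0.4, -6.6] T [0.03, 0.02, -0.02] w 49.6
k 6.413043478260869
k 10.727272727272727
k 9.833333333333334
shift [-0.1, 4.0, -0.5] turn [-0.0011, 0.0001, 0.0001] clock 8.8 pos [514.8, 178.7, 257.5] rot [-1.57, -0.0, 0.446] F [-0.2, -0.1, -6.1] T [-0.04, 0.04, -0.01] w 49.1
```

View pics/l1.png

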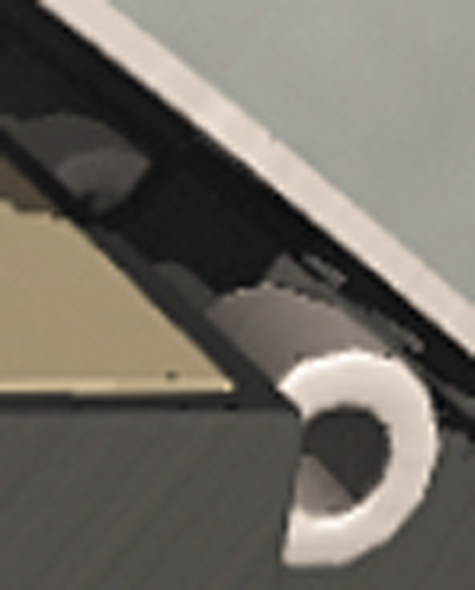

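View pics/l2.png

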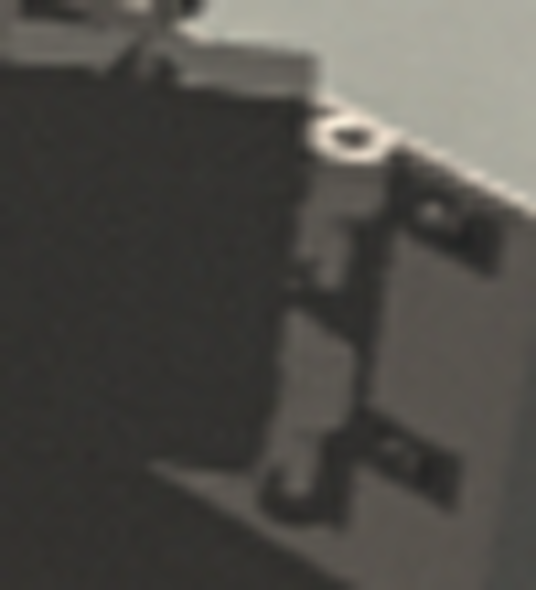

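View pics/l3.png

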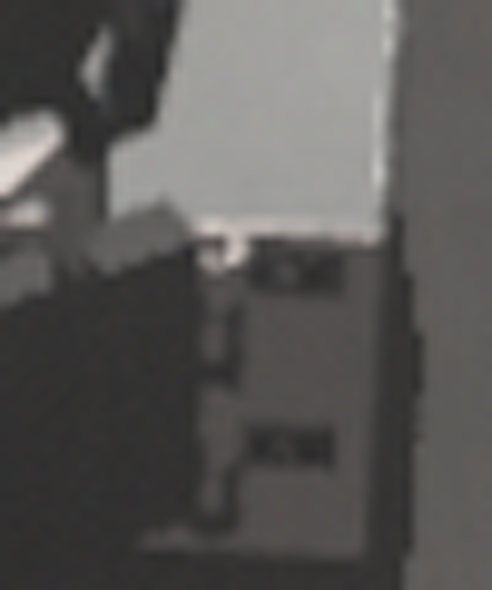

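```bash
python3 -m jog '[{"x":-0.1,"y":2,"z":-0.5,"ax":-0.001,"ay":0,"az":0,"grip":40},{"x":-0.1,"y":4,"z":-0.5,"ax":-0.001,"ay":0,"az":0,"grip":40},{"x":-0.1,"y":6,"z":-0.5,"ax":-0.001,"ay":0,"az":0,"grip":40},{"x":-0.1,"y":7,"z":-0.5,"ax":-0.001,"ay":0,"az":0,"grip":40}]' ; python3 tgt2.py 0.6 0 0 152; python3 -m jog '[{"x":0,"y":1,"z":0,"ax":0,"ay":0,"az":0,"grip":40},{"x":0,"y":2,"z":0,"ax":0,"ay":0,"az":0,"grip":40},{"x":0,"y":3,"z":0,"ax":0,"ay":0,"az":0,"grip":40}]' ; python3 tgt2.py 0.6 0 0 152
```

```text
clock: 9.2
eef_pos: [514.8, 178.4, 250.1]
tool_rot: [-1.571, 0.0, 0.446]
force: [-0.5, 0.6, -5.5]
width: 49.4
shift [-0.0, 2.6, -0.3] turn [-0.0003, 0.0004, -0.0003] clock 9.2 pos [514.8, 178.4, 250.1] rot [-1.571, 0.0, 0.446] F [-0.5, 0.6, -5.5] T [0.02, 0.01, 0.01] w 49.4
clock: 9.5
eef_pos: [515.1, 178.5, 247.4]
tool_rot: [-1.571, -0.0, 0.446]
force: [-0.7, -0.2, -5.7]
width: 49.4
shift [-0.2, -0.1, -0.2] turn [-0.0002, 0.0005, 0.0003] clock 9.5 pos [515.1, 178.5, 247.4] rot [-1.571, -0.0, 0.446] F [-0.7, -0.2, -5.7] T [-0.04, 0.04, 0.03] w 49.4
```

Still free at zc≈152. Feel on, 0.5–1 mm steps.

```bash
python3 -m jog '[{"x":0,"y":0.7,"z":0,"ax":0,"ay":0,"az":0,"grip":40},{"x":0,"y":1.4,"z":0,"ax":0,"ay":0,"az":0,"grip":40},{"x":0,"y":2,"z":0,"ax":0,"ay":0,"az":0,"grip":40}]' ; python3 tgt2.py 0.6 0 0 150; 
```

```text
clock: 9.8
eef_pos: [515.0, 178.5, 245.4]
tool_rot: [-1.571, -0.0, 0.446]
force: [-0.1, -0.6, -5.8]
width: 49.1
shift [-0.2, -0.1, -0.3] turn [-0.0002, 0.0005, 0.0002] clock 9.8 pos [515.0, 178.5, 245.4] rot [-1.571, -0.0, 0.446] F [-0.1, -0.6, -5.8] T [-0.03, -0.01, -0.04] w 49.1
```

```bash
python3 -m jog '[{"x":0,"y":0.7,"z":0,"ax":0,"ay":0,"az":0,"grip":40},{"x":0,"y":1.4,"z":0,"ax":0,"ay":0,"az":0,"grip":40},{"x":0,"y":2,"z":0,"ax":0,"ay":0,"az":0,"grip":40}]' ; python3 tgt2.py 0.6 0 0 148; 
```

```text
clock: 10.1
eef_pos: [515.0, 178.5, 243.4]
tool_rot: [-1.571, -0.0, 0.446]
force: [-1.4, -0.2, -5.5]
width: 49.2
shift [-0.2, -0.1, -0.3] turn [-0.0002, 0.0005, 0.0002] clock 10.1 pos [515.0, 178.5, 243.4] rot [-1.571, -0.0, 0.446] F [-1.4, -0.2, -5.5] T [0.01, 0.01, -0.06] w 49.2
```

```bash
python3 -m jog '[{"x":0,"y":1,"z":0,"ax":0,"ay":0,"az":0,"grip":40},{"x":0,"y":2,"z":0,"ax":0,"ay":0,"az":0,"grip":40},{"x":0,"y":3,"z":0,"ax":0,"ay":0,"az":0,"grip":40}]' ; python3 tgt2.py 0.6 0 0 145;python3 pic.py m1 wrist 336,160,410,252; python3 pic.py m2 scene 290,130,340,185
```

```text
clock: 10.4
eef_pos: [515.0, 178.5, 240.3]
tool_rot: [-1.571, -0.0, 0.446]
force: [-0.1, 0.2, -6.2]
width: 48.9
shift [-0.2, -0.2, -0.3] turn [-0.0002, 0.0005, 0.0002] clock 10.4 pos [515.0, 178.5, 240.3] rot [-1.571, -0.0, 0.446] F [-0.1, 0.2, -6.2] T [0.02, -0.04, 0.03] w 48.9
k 6.413043478260869
k 10.727272727272727
```

View pics/m1.png

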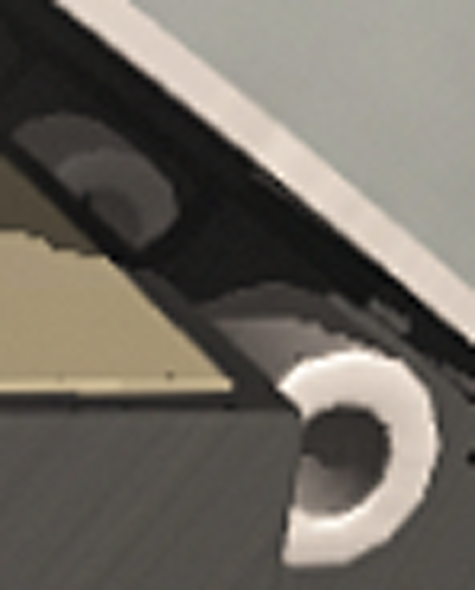

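View pics/m2.png

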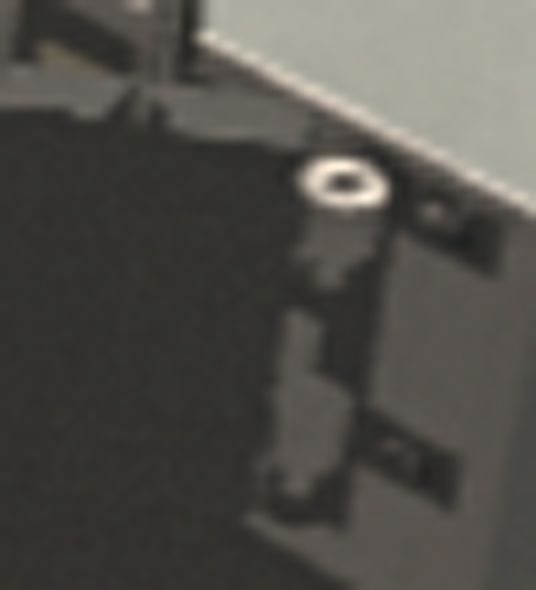

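```bash
python3 -m jog '[{"x":0,"y":1.2,"z":0,"ax":0,"ay":0,"az":0,"grip":40},{"x":0,"y":2.4,"z":0,"ax":0,"ay":0,"az":0,"grip":40},{"x":0,"y":3.6,"z":0,"ax":0,"ay":0,"az":0,"grip":40},{"x":0,"y":5,"z":0,"ax":0,"ay":0,"az":0,"grip":40}]' ; python3 tgt2.py 0.6 0 0 140;
```

```text
clock: 10.9
eef_pos: [515.0, 178.5, 235.3]
tool_rot: [-1.571, -0.0, 0.446]
force: [1.2, -0.1, -5.8]
width: 49.4
shift [-0.2, -0.2, -0.2] turn [-0.0002, 0.0005, 0.0002] clock 10.9 pos [515.0, 178.5, 235.3] rot [-1.571, -0.0, 0.446] F [1.2, -0.1, -5.8] T [0.02, 0.03, -0.01] w 49.4
```

```bash
python3 -m jog '[{"x":0,"y":1.2,"z":0,"ax":0,"ay":0,"az":0,"grip":40},{"x":0,"y":2.4,"z":0,"ax":0,"ay":0,"az":0,"grip":40},{"x":0,"y":3.6,"z":0,"ax":0,"ay":0,"az":0,"grip":40},{"x":0,"y":5,"z":0,"ax":0,"ay":0,"az":0,"grip":40}]' ; python3 tgt2.py 0.6 0 0 135;
```

```text
clock: 11.3
eef_pos: [515.1, 178.5, 230.4]
tool_rot: [-1.571, -0.0, 0.446]
force: [-0.7, -0.1, -5.6]
width: 49.1
shift [-0.2, -0.1, -0.2] turn [-0.0002, 0.0005, 0.0003] clock 11.3 pos [515.1, 178.5, 230.4] rot [-1.571, -0.0, 0.446] F [-0.7, -0.1, -5.6] T [-0.02, 0.04, 0.01] w 49.1
```

```bash
python3 -m jog '[{"x":0,"y":1,"z":0,"ax":0,"ay":0,"az":0,"grip":40},{"x":0,"y":2,"z":0,"ax":0,"ay":0,"az":0,"grip":40},{"x":0,"y":3,"z":0,"ax":0,"ay":0,"az":0,"grip":40},{"x":0,"y":3.6,"z":0,"ax":0,"ay":0,"az":0,"grip":40}]' ; python3 -m jog '[{"x":0,"y":0.4,"z":0,"ax":0,"ay":0,"az":0,"grip":40},{"x":0,"y":0.8,"z":0,"ax":0,"ay":0,"az":0,"grip":40}]' ; python3 tgt2.py 0.6 0 0 130;
```

```text
clock: 11.7
eef_pos: [515.0, 178.5, 226.8]
tool_rot: [-1.571, -0.0, 0.446]
force: [-0.3, 0.3, -6.0]
width: 49.2
clock: 11.9
eef_pos: [515.0, 178.5, 226.0]
tool_rot: [-1.571, -0.0, 0.446]
force: [-0.8, 0.2, -5.0]
width: 49.2
shift [-0.2, 0.5, -0.3] turn [-0.0002, 0.0005, 0.0002] clock 11.9 pos [515.0, 178.5, 226.0] rot [-1.571, -0.0, 0.446] F [-0.8, 0.2, -5.0] T [0.04, -0.01, 0.03] w 49.2
```

```bash
python3 -m jog '[{"x":0,"y":0.4,"z":0,"ax":0,"ay":0,"az":0,"grip":40},{"x":0,"y":0.4,"z":0,"ax":0,"ay":0,"az":0,"grip":40}]' ; python3 -m jog '[{"x":0,"y":0.4,"z":0,"ax":0,"ay":0,"az":0,"grip":40},{"x":0,"y":0.4,"z":0,"ax":0,"ay":0,"az":0,"grip":40}]' ; python3 tgt2.py 0.6 0 0 130;
```

```text
clock: 12.1
eef_pos: [515.0, 178.5, 225.7]
tool_rot: [-1.571, -0.0, 0.446]
force: [-0.4, -0.8, -6.1]
width: 49.0
clock: 12.3
eef_pos: [515.1, 178.5, 225.6]
tool_rot: [-1.57, -0.001, 0.446]
force: [-2.1, -0.6, -1.0]
width: 49.3
shift [-0.2, 0.1, -0.2] turn [-0.0004, 0.0005, 0.0005] clock 12.3 pos [515.1, 178.5, 225.6] rot [-1.57, -0.001, 0.446] F [-2.1, -0.6, -1.0] T [-0.02, 0.17, 0.03] w 49.3
```

```bash
python3 -m jog '[{"x":0,"y":0.3,"z":0,"ax":0,"ay":0,"az":0,"grip":40},{"x":0,"y":0.3,"z":0,"ax":0,"ay":0,"az":0,"grip":40}]' ; python3 tgt2.py 0.6 0 0 130;python3 pic.py n1 wrist; python3 pic.py n2 scene 280,130,340,195;python3 pic.py n3 side 230,90,290,165
```

```text
clock: 12.5
eef_pos: [515.0, 178.4, 225.6]
tool_rot: [-1.57, -0.001, 0.446]
force: [-3.8, -1.7, 3.7]
width: 49.6
shift [-0.2, 0.1, -0.2] turn [-0.0005, 0.0004, 0.0006] clock 12.5 pos [515.0, 178.4, 225.6] rot [-1.57, -0.001, 0.446] F [-3.8, -1.7, 3.7] T [-0.07, 0.46, 0.0] w 49.6
k 1.5
k 9.076923076923077
k 7.866666666666666
```

View pics/n1.png

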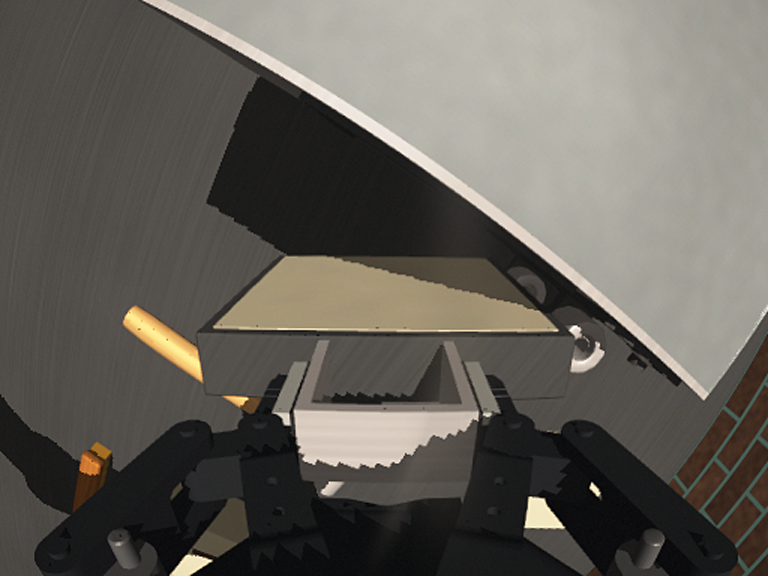

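View pics/n2.png

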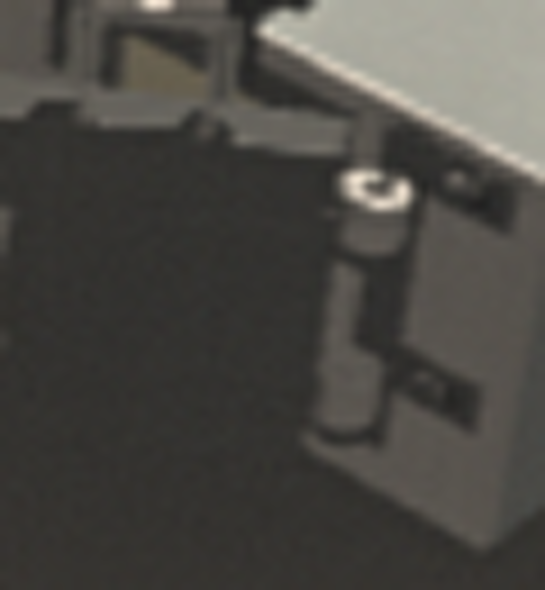

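View pics/n3.png

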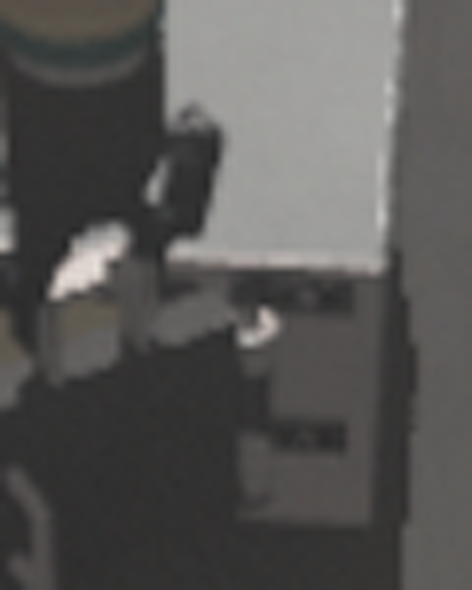

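```bash
python3 -m jog '[{"x":0,"y":-0.4,"z":1.3,"ax":0,"ay":0.015,"az":0,"grip":40},{"x":0.1,"y":-0.4,"z":3.1,"ax":0,"ay":0.035,"az":0,"grip":40},{"x":0.2,"y":-0.4,"z":5.2,"ax":0,"ay":0.06,"az":0,"grip":40},{"x":0.2,"y":-0.4,"z":5.2,"ax":0,"ay":0.06,"az":0,"grip":40}]' ; python3 tgt2.py 0.54 0 0 130
```

```text
clock: 13.05
eef_pos: [513.3, 183.7, 225.5]
tool_rot: [-1.571, -0.001, 0.385]
force: [-2.3, -1.0, 1.7]
width: 49.2
shift [-0.7, -0.0, -0.5] turn [0.0, -0.0001, 0.0011] clock 13.05 pos [513.3, 183.7, 225.5] rot [-1.571, -0.001, 0.385] F [-2.3, -1.0, 1.7] T [0.21, 0.04, 0.01] w 49.2
```

```bash
python3 -m jog '[{"x":-0.2,"y":-0.2,"z":2.6,"ax":0,"ay":0.03,"az":0,"grip":40},{"x":-0.2,"y":-0.2,"z":5.2,"ax":0,"ay":0.06,"az":0,"grip":40},{"x":0,"y":-0.2,"z":7.8,"ax":0,"ay":0.09,"az":0,"grip":40},{"x":0.3,"y":-0.2,"z":10.4,"ax":0,"ay":0.12,"az":0,"grip":40},{"x":0.7,"y":-0.2,"z":13,"ax":0,"ay":0.15,"az":0,"grip":40}]' ; python3 tgt2.py 0.39 0 0 130
```

```text
clock: 13.55
eef_pos: [509.0, 196.1, 225.5]
tool_rot: [-1.571, -0.001, 0.234]
force: [0.9, 1.9, -2.5]
width: 49.5
shift [-0.3, 0.0, -0.6] turn [-0.0002, -0.0018, 0.0009] clock 13.55 pos [509.0, 196.1, 225.5] rot [-1.571, -0.001, 0.234] F [0.9, 1.9, -2.5] T [0.46, -0.66, 0.09] w 49.5
```

```bash
python3 -m jog '[{"x":0,"y":0,"z":2.5,"ax":0,"ay":0.03,"az":0,"grip":40},{"x":0.1,"y":0,"z":5.1,"ax":0,"ay":0.06,"az":0,"grip":40},{"x":0.3,"y":0,"z":7.7,"ax":0,"ay":0.09,"az":0,"grip":40},{"x":0.6,"y":0,"z":10.3,"ax":0,"ay":0.12,"az":0,"grip":40},{"x":0.9,"y":0,"z":12.9,"ax":0,"ay":0.15,"az":0,"grip":40}]' ; python3 tgt2.py 0.24 0 0 130
```

```text
clock: 14.05
eef_pos: [506.6, 208.7, 225.6]
tool_rot: [-1.57, -0.0, 0.084]
force: [1.5, 2.4, -2.8]
width: 49.6
shift [0.1, 0.1, -0.4] turn [-0.0004, -0.0019, 0.0002] clock 14.05 pos [506.6, 208.7, 225.6] rot [-1.57, -0.0, 0.084] F [1.5, 2.4, -2.8] T [0.54, -0.68, 0.17] w 49.6
```

```bash
python3 -m jog '[{"x":0.1,"y":0,"z":2.5,"ax":0,"ay":0.03,"az":0,"grip":40},{"x":0.2,"y":0,"z":5,"ax":0,"ay":0.06,"az":0,"grip":40},{"x":0.4,"y":0,"z":7.6,"ax":0,"ay":0.09,"az":0,"grip":40},{"x":0.7,"y":0,"z":10.2,"ax":0,"ay":0.12,"az":0,"grip":40},{"x":1.1,"y":0,"z":12.8,"ax":0,"ay":0.15,"az":0,"grip":40}]' ; python3 tgt2.py 0.09 0 0 130
```

```text
clock: 14.55
eef_pos: [506.6, 221.4, 225.6]
tool_rot: [-1.571, -0.0, -0.066]
force: [0.7, 2.4, -1.9]
width: 49.3
shift [-0.0, 0.1, -0.1] turn [-0.0003, -0.0019, 0.0001] clock 14.55 pos [506.6, 221.4, 225.6] rot [-1.571, -0.0, -0.066] F [0.7, 2.4, -1.9] T [0.53, -0.63, 0.15] w 49.3
```

```bash
python3 pic.py o1 wrist;python3 pic.py o2 scene 240,100,350,190; python3 tgt2.py 0.0 0 0 130
```

```text
k 1.5
k 6.555555555555555
shift [0.4, 0.1, 7.8] turn [0.0001, 0.0896, 0.0001] clock 14.65 pos [506.6, 221.3, 225.6] rot [-1.571, -0.0, -0.065] F [0.7, 0.7, -2.1] T [0.49, -0.65, 0.17] w 49.5
```

View pics/o1.png

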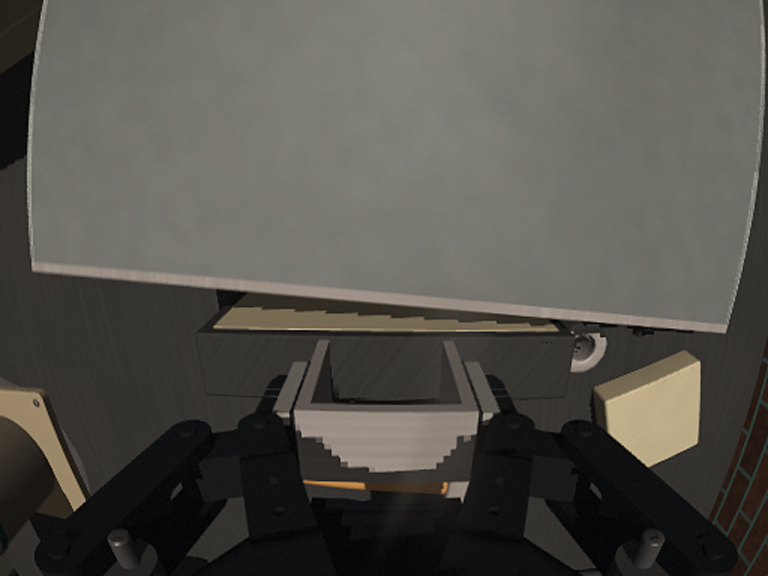

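View pics/o2.png

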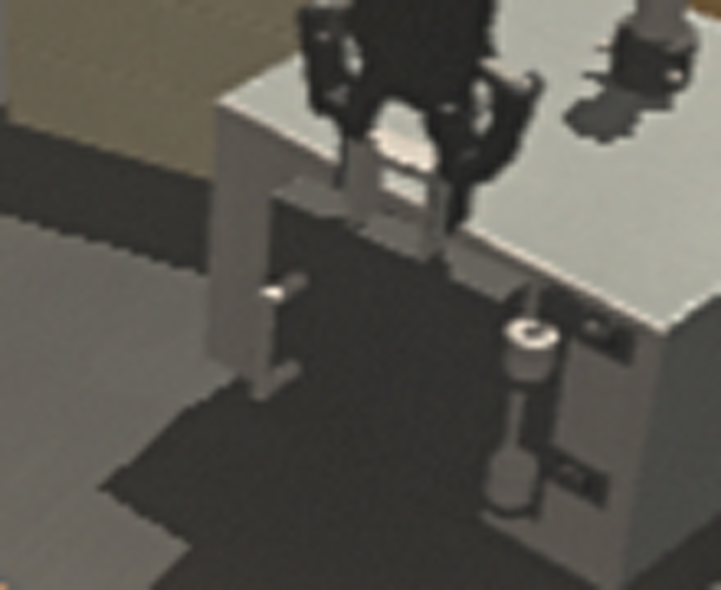

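```bash
python3 -m jog '[{"x":0.1,"y":0,"z":1.7,"ax":0,"ay":0.02,"az":0,"grip":40},{"x":0.2,"y":0,"z":3.4,"ax":0,"ay":0.04,"az":0,"grip":40},{"x":0.2,"y":0,"z":4.8,"ax":0,"ay":0.056,"az":0,"grip":40},{"x":0.3,"y":0,"z":5.9,"ax":0,"ay":0.068,"az":0,"grip":40}]' ; python3 tgt2.py 0.0 0 0 130; python3 -m jog '[{"x":0,"y":0,"z":0.4,"ax":0,"ay":0.005,"az":0,"grip":40},{"x":0,"y":0,"z":0.9,"ax":0,"ay":0.01,"az":0,"grip":40}]' ; python3 tgt2.py 0.0 0 0 130
```

```text
clock: 15.05
eef_pos: [507.3, 227.1, 225.6]
tool_rot: [-1.571, -0.0, -0.133]
force: [0.2, 1.0, -1.1]
width: 49.3
shift [-0.1, 0.1, 2.0] turn [-0.0002, 0.0213, 0.0001] clock 15.05 pos [507.3, 227.1, 225.6] rot [-1.571, -0.0, -0.133] F [0.2, 1.0, -1.1] T [0.4, -0.64, 0.21] w 49.3
clock: 15.25
eef_pos: [507.4, 227.9, 225.6]
tool_rot: [-1.571, -0.0, -0.142]
force: [0.7, 1.5, -0.9]
width: 49.2
shift [-0.2, 0.1, 1.2] turn [-0.0002, 0.0121, 0.0002] clock 15.25 pos [507.4, 227.9, 225.6] rot [-1.571, -0.0, -0.142] F [0.7, 1.5, -0.9] T [0.4, -0.65, 0.15] w 49.2
```

```bash
python3 -m jog '[{"x":0,"y":0,"z":0.5,"ax":0,"ay":0.006,"az":0,"grip":40},{"x":0,"y":0,"z":1,"ax":0,"ay":0.012,"az":0,"grip":40},{"x":0,"y":0,"z":1,"ax":0,"ay":0.012,"az":0,"grip":40}]' ; python3 tgt2.py 0.0 0 0 130; python3 pic.py p1 wrist; python3 pic.py p3 side 190,70,300,165
```

```text
clock: 15.55
eef_pos: [507.6, 228.9, 225.6]
tool_rot: [-1.571, -0.0, -0.154]
force: [0.4, 1.0, -0.5]
width: 49.7
shift [-0.2, 0.1, 0.1] turn [-0.0003, 0.0002, 0.0002] clock 15.55 pos [507.6, 228.9, 225.6] rot [-1.571, -0.0, -0.154] F [0.4, 1.0, -0.5] T [0.45, -0.7, 0.17] w 49.7
k 1.5
k 6.2105263157894735
```

View pics/p1.png

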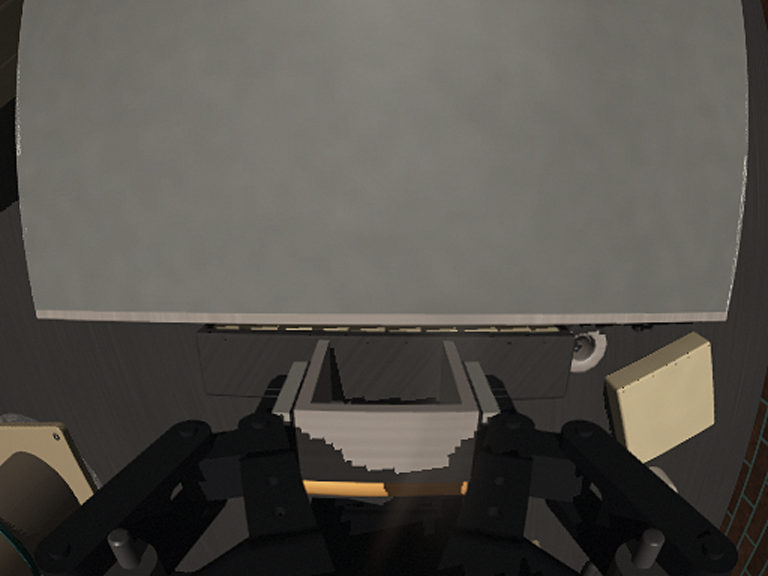

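```bash
python3 - <<'E'
import cv2
im=cv2.imread("pics/p1_raw.png")
a=[cv2.resize(im[195:235,x0:x0+60],None,fx=6,fy=6,interpolation=cv2.INTER_CUBIC) for x0 in (15,440)]
b=[cv2.resize(im[195:235,x0:x0+60],None,fx=6,fy=6,interpolation=cv2.INTER_CUBIC) for x0 in (125,345)]
import numpy as np
cv2.imwrite("pics/p2.png",np.vstack([np.hstack(a),np.hstack(b)]))
E
```

```text
(no output)
```

View pics/p2.png

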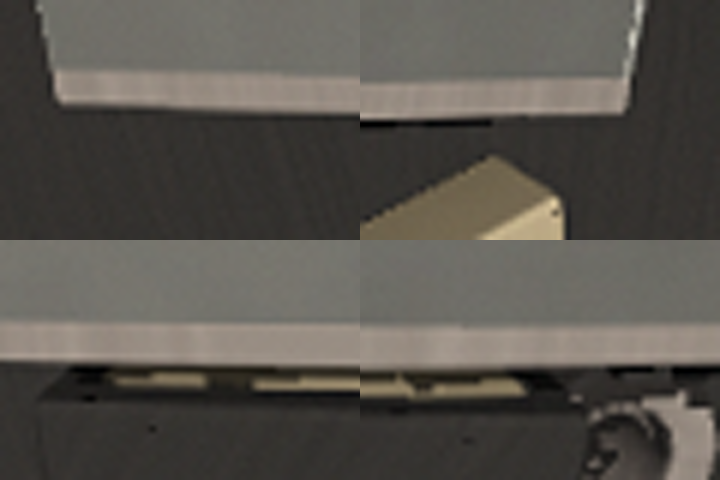

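View pics/p3.png

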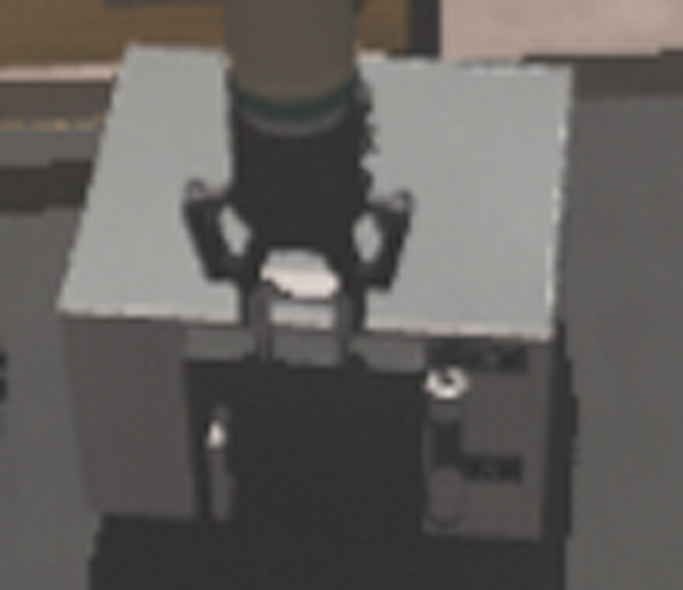

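```bash
python3 - <<'E'
from ray import *
n="pics/p1.npz"
a,b=ray(n,(24.6,212.1),208),ray(n,(484.4,213.8),208)
c,d=ray(n,(132,221.7),205),ray(n,(381.7,222.6),205)
F=np.load("fit.npy")[0]
print(a,b,np.linalg.norm(a-b),np.arctan2(*(b-a)[1::-1]),c,d,np.linalg.norm(c-d),np.arctan2(*(d-c)[1::-1]),"fit",F[2]-np.pi/2)
E
```

```text
[353.50026207 272.73706148 208.        ] [660.34564387 223.7351153  208.        ] 310.7334534011246 -0.1583587285325061 [436.21800142 254.26980751 205.        ] [580.62412592 231.16276801 205.        ] 146.24316759292884 -0.15866916854334634 fit -0.15450046303484433
```

```bash
cat > tq.py <<'E'
from h import *
F=[];T=[]
s=read_state();A=R.from_euler("xyz",s["tool_rot"]).inv()
print("tool F",A.apply(s["force"]).round(1),"tool T",A.apply(s["torque"]).round(2),"pos",s["eef_pos"].round(2),"rot",s["tool_rot"].round(4),"w",round(s["width"],1),s["clock"])
E
python3 tq.py; python3 -m jog '[{"x":0,"y":0.2,"z":0,"ax":0.002,"ay":0,"az":-0.003,"grip":40},{"x":0,"y":0.4,"z":0,"ax":0.003,"ay":0,"az":-0.005,"grip":40},{"x":0,"y":0.4,"z":0,"ax":0.003,"ay":0,"az":-0.005,"grip":40}]'; python3 tq.py
```

```text
tool F [0.2 1.6 1.6] tool T [ 0.52 -0.19 -0.62] pos [507.59 228.88 225.58] rot [-1.5705e+00 -2.0000e-04 -1.5410e-01] w 49.3 15.65
clock: 15.95
eef_pos: [507.1, 228.8, 225.2]
tool_rot: [-1.568, -0.004, -0.154]
force: [-0.7, 1.4, 1.2]
width: 49.2
tool F [-0.9 -1.2  1.2] tool T [ 0.22 -0.08 -0.14] pos [507.11 228.82 225.19] rot [-1.5676 -0.0044 -0.1541] w 49.2 15.95
```

```bash
python3 -m jog '[{"x":0,"y":0.1,"z":0,"ax":0.002,"ay":0,"az":-0.002,"grip":40},{"x":0,"y":0.1,"z":0,"ax":0.002,"ay":0,"az":-0.002,"grip":40}]'; python3 tq.py; python3 -m jog '[{"x":0,"y":0,"z":0,"ax":0,"ay":0,"az":0,"grip":53},{"x":0,"y":0,"z":0,"ax":0,"ay":0,"az":0,"grip":56},{"x":0,"y":0,"z":0,"ax":0,"ay":0,"az":0,"grip":60},{"x":0,"y":0,"z":0,"ax":0,"ay":0,"az":0,"grip":66}]'; python3 tq.py; python3 pic.py q1 wrist
```

```text
clock: 16.15
eef_pos: [507.0, 228.8, 225.1]
tool_rot: [-1.566, -0.006, -0.154]
force: [-1.3, 1.6, 2.3]
width: 49.8
tool F [-1.5 -2.3  1.4] tool T [ 0.06 -0.14  0.03] pos [507.01 228.79 225.07] rot [-1.5657 -0.0062 -0.1541] w 49.8 16.15
clock: 16.55
eef_pos: [507.8, 228.7, 225.0]
tool_rot: [-1.566, -0.007, -0.154]
force: [0.2, 0.4, 0.5]
width: 65.6
tool F [ 0.1 -0.5  0.5] tool T [-0.07 -0.03  0.07] pos [507.77 228.66 225.04] rot [-1.5657 -0.0075 -0.1545] w 65.6 16.55
k 1.5
```

View pics/q1.png

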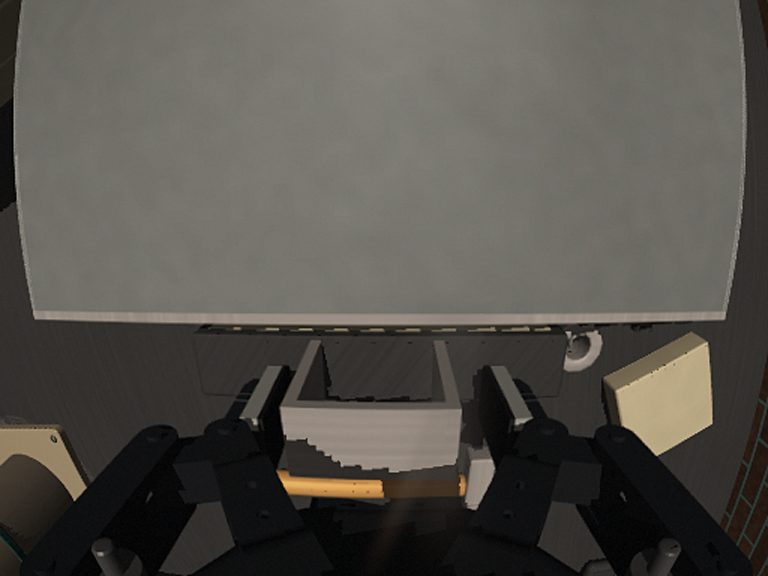

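```bash
python3 -m jog '[{"x":-1,"y":0,"z":0,"ax":0,"ay":0,"az":0,"grip":75},{"x":-2,"y":0,"z":0,"ax":0,"ay":0,"az":0,"grip":85},{"x":-2,"y":0,"z":0,"ax":0,"ay":0,"az":0,"grip":85},{"x":-2,"y":-3,"z":0,"ax":0,"ay":0,"az":0,"grip":85}]'; python3 tq.py;  python3 -m jog '[{"x":0,"y":-10,"z":0,"ax":0,"ay":0,"az":0,"grip":85},{"x":0,"y":-25,"z":0,"ax":0,"ay":0,"az":0,"grip":85},{"x":0,"y":-45,"z":0,"ax":0,"ay":0,"az":0,"grip":85},{"x":0,"y":-65,"z":0,"ax":0,"ay":0,"az":0,"grip":85},{"x":0,"y":-80,"z":0,"ax":0,"ay":0,"az":0,"grip":85}]'; python3 tq.py; python3 pic.py r1 wrist; python3 pic.py r2 scene 240,90,360,190;python3 pic.py r3 side 190,60,300,170
```

```text
clock: 17.0
eef_pos: [505.2, 229.2, 227.9]
tool_rot: [-1.566, -0.006, -0.154]
force: [-0.9, -0.2, 0.1]
width: 85.0
tool F [-0.8 -0.1 -0.4] tool T [-0.07  0.    0.  ] pos [505.2  229.21 227.87] rot [-1.5659 -0.0064 -0.154 ] w 85.0 17.0
clock: 17.5
eef_pos: [505.4, 228.8, 310.2]
tool_rot: [-1.564, -0.009, -0.154]
force: [1.0, 0.1, 0.5]
width: 85.3
tool F [ 0.9 -0.5  0.3] tool T [-0.01 -0.06  0.  ] pos [505.45 228.82 310.18] rot [-1.5644 -0.0089 -0.1543] w 85.3 17.5
k 1.5
k 5.9
k 5.363636363636363
```

View pics/r1.png

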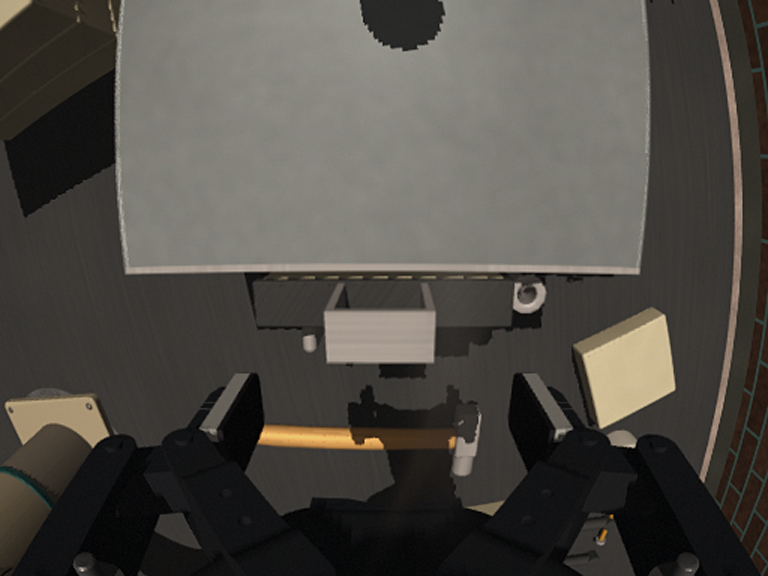

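View pics/r2.png

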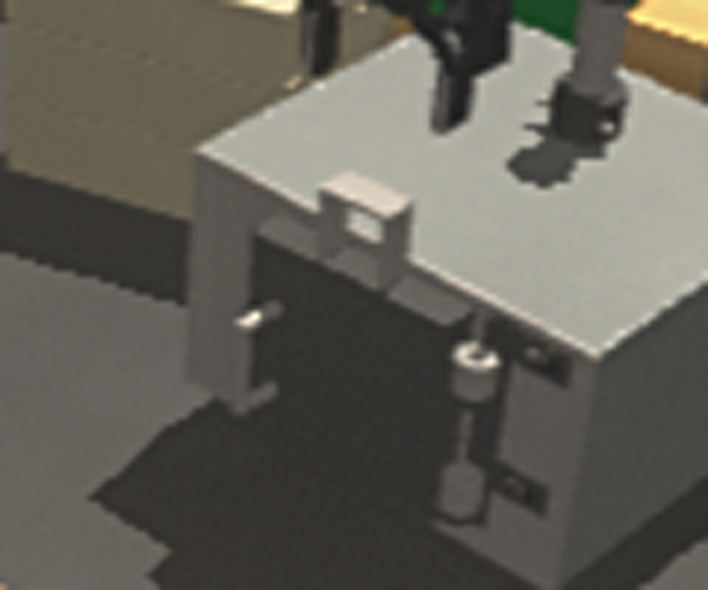

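View pics/r3.png

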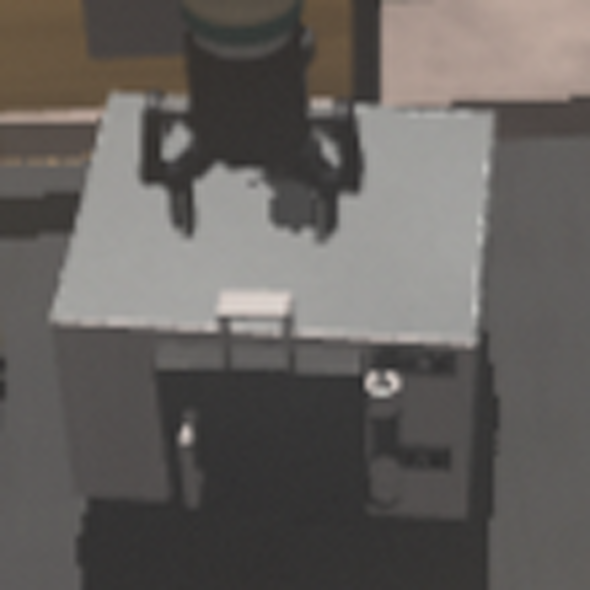

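```bash
python3 - <<'E'
import cv2,numpy as np
im=cv2.imread("pics/r1_raw.png")
g=lambda x0:cv2.resize(im[168:208,x0:x0+60],None,fx=6,fy=6,interpolation=cv2.INTER_CUBIC)
cv2.imwrite("pics/r4.png",np.vstack([np.hstack([g(70),g(380)]),np.hstack([g(155),g(310)])]))
E
```

```text
(no output)
```

View pics/r4.png

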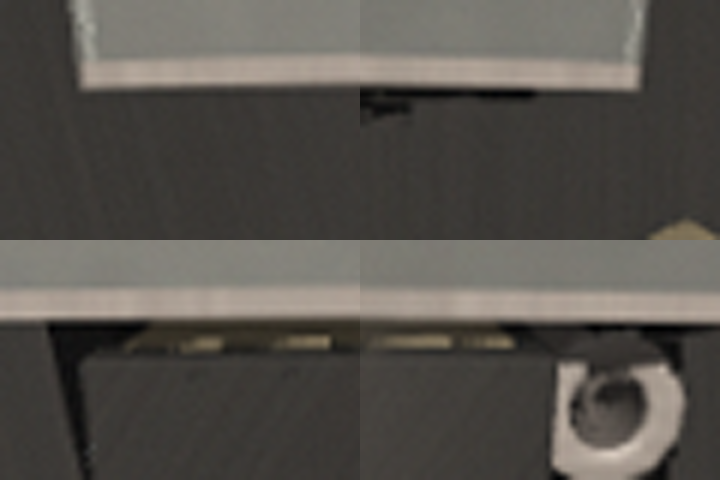

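```bash
python3 - <<'E'
from ray import *
n="pics/r1.npz"
a,b=ray(n,(83.3,182.8),208),ray(n,(426.7,183.),208)
c,d=ray(n,(168.8,187.3),205),ray(n,(342.2,187.5),205)
t=(b-a)[:2]/np.linalg.norm((b-a)[:2]);nn=np.array([t[1],-t[0]])
print(np.linalg.norm(a-b),np.linalg.norm(c-d),"angles",np.arctan2(t[1],t[0]),np.arctan2(*(d-c)[1::-1]),"gaps",(c-a)[:2]@nn,(d-a)[:2]@nn,"along",(c-a)[:2]@t,(d-a)[:2]@t)
E
```

```text
313.41631025417456 147.0451934766294 angles -0.15770156891985257 -0.15834261754121765 gaps 5.908535450983948 6.002798563084366 along 83.43004213763854 230.47520540064792
```

```bash
python3 -m jog '[{"x":0,"y":-10,"z":-10,"ax":0,"ay":0,"az":0,"grip":85},{"x":0,"y":-25,"z":-25,"ax":0,"ay":0,"az":0,"grip":85},{"x":0,"y":-40,"z":-35,"ax":0,"ay":0,"az":0,"grip":85},{"x":0,"y":-45,"z":-40,"ax":0,"ay":0,"az":0,"grip":85},{"x":0,"y":-45,"z":-40,"ax":0,"ay":0,"az":0,"grip":85}]'; python3 pic.py s1 side; python3 - <<'E'
import cv2,numpy as np
a=cv2.imread("pics/r3_raw.png").astype(int);b=cv2.imread("pics/s1_raw.png").astype(int)
print(np.abs(a-b)[118:160,215:275].mean())
E
```

```text
clock: 18.15
eef_pos: [499.0, 187.9, 354.3]
tool_rot: [-1.564, -0.009, -0.156]
force: [0.2, -0.3, -0.4]
width: 85.1
k 1.5
1.048015873015873
```

View pics/s1.png

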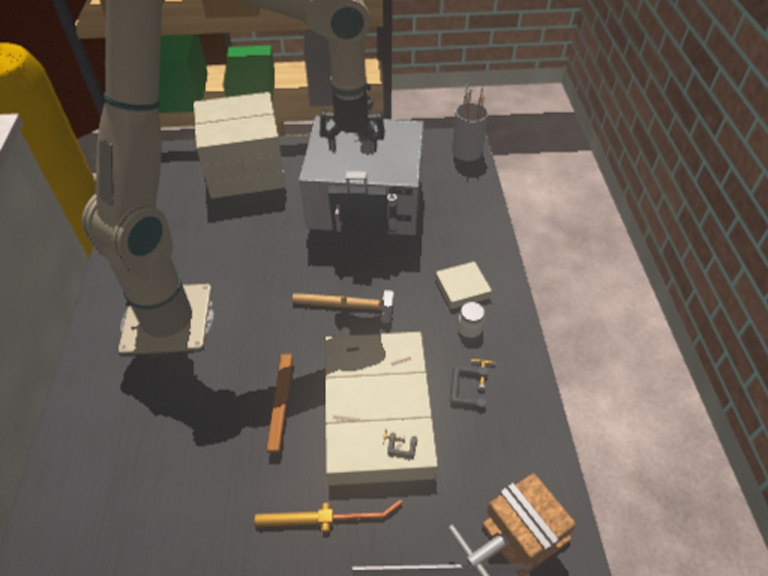

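The door is shut on the forge at (356,205), everything else lies where it was, and the hand is clear.

```bash
python3 -c "
from cell import *
print(finish_job())"
```

```text
the job is handed in; nothing more can be done
None
```

The door is hung on both pins, swung shut against the forge mouth and released. I handed the job in at about 18 s on the clock.

- **Hanging:** I gripped the door by its bow and found the pins and knuckles in the wrist camera. The pins stand within about 1 mm of their marks along the forge's y. I lowered the door about 34° open, in small steps. Nothing touched until the seats, and it touched at the expected height: 225.6 mm at the tool against 225.5 mm expected. I read about 4 N on the tool there, and the scene picture showed both knuckles down on their brackets.
- **Closing:** I swung it shut slowly about the pins, with readings of about 4 N or less. Before opening the fingers I eased the tilting strain out of the grip, so the door did not drop.
- **Final checks with the hand clear:** the door is parallel to the front plate within about 1 mrad. Its back measured 5.2 mm off the plate before release and about 6 mm after, against 5 mm nominal. That last reading is good to about 1 mm, and part of the change may be play in the hinges.
- **Stability and other items:** the door did not move between the last two pictures, and in the last side view everything else lies where it was.

No check failed. The only disagreement was about 2 mm between the knuckle position seen by the wrist camera and the one predicted from my first fit. I used the camera's.

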